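# Set up the coffee corner: tray in order, mug on the scale, press on the mug

### The arm

A 6-joint arm with a two-finger parallel gripper is mounted at the origin on the work surface. World frame = base frame: x ahead of the robot, y to its left, z up, the work surface at z = 0. Lengths are in m, angles in rad, forces in N, time in s.
With the tool pointing down it reaches from about 0.25 to 0.8 m from the base axis. Payload 3.9 kg.
Tool frame: the origin (TCP) lies at the very end of the fingers, on their centre line; the grasp point (between the pads) lies 19 mm behind it; z points along the fingers, x is the direction in which the jaws open and shut, and the axes are right-handed (so a half turn about z gives the same grasp; the last joint's range is limited). The gripper opens to 85 mm and grips with 20 to 120 N. Pads are 22 mm wide; open, the fingers measure 114 mm over their backs; the gripper's body (76 mm by 85 mm) begins 54 mm behind the grasp point. The pads swing forward as they close: fully open they stand 13 mm farther back than shut.
Start: joints at [-1.344, 0.26, -0.138, 1.173, 0, 1.571], TCP at [0.118, -0.512, 0.231] pointing down, gripper open.
Joint ranges: [-2.78, 2.78], [-0.83, 1.72], [-1.28, 1.37], [-1.9, 2.12], [-1.57, 1.48], [-3.14, 3.14]. Speed limits (rad/s): [2.57, 2.57, 3.14, 3.14, 3.14, 3.14].

### API

Orientations are given as a unit quaternion [w, x, y, z].
In Python, from cell import manip, viewer gives the robot as it stands. The module is installed in compiled form; this text tells all that it offers.
- The arm moves only by the tool play_rows, never from a script. Its arguments are lists of equal length, an entry for each row: "slide": the shift along the tool's x, y, z in mm, a list of three; "dr": the turn, a rotation vector about the tool's x, y, z in degrees, a list of three; "hand": the opening, from 0 (shut) to 1 (fully open). In form: {"slide": [[tx, ty, tz], ...], "dr": [[wx, wy, wz], ...], "hand": [hand, ...]}. A call has exactly 8 rows; each row is the pose to reach, as a shift and turn from the pose measured when the call began, along the tool's axes at that moment; what a row does not reach only later rows make up. A row lasts 1/12 s, in which the tool goes at most 41.7 mm and 7.16 degrees, less where a joint would pass 70% of its speed; a pose out of reach is approached as far as the arm can. A call with a gripper value outside its range is refused whole. The fingers move at their own pace and stop on an object; "newtons" is the grip in N (left out, the last holds). Time passes only in rows, so rows that repeat a pose let the fingers close, or fill a call up. It gives the time, the measured TCP pose, the force and the opening at its end, in the units of the state.
- manip.sense(): the state, without advancing time (a new reading comes with each control period).
- viewer.camera(name): name is "scene" or "top"; returns (picture, depth): 384x512x3 uint8, red, green, blue; 384x512 float32, m along the optical axis (not along the pixel's ray), 0 where there is no reading.
- viewer.get_calibration(name): a dict with "mtx" (3x3 intrinsics, pixels), "k1" (the pictures are not rectified: a ray, as slopes to the right and down, at radius r is drawn at 1 + k1 r^2 times it, then the intrinsics apply), "view" (4x4, takes a point from world to camera coordinates). Camera axes: x right, y up, looking along -z (the intrinsics and any distortion apply to the point x, -y, -z); pixel columns grow to the right and rows downward; lengths in m; the calibration is good to about 2 mm. A picture is of the moment at which its call begins. get_calibration takes no time and is no camera call.
- manip.close_job(): hands the job in, once; it reports no verdict.
Trained networks look in the newest picture that a camera, given by its name, has taken for a name from the list of things; names that differ only in an ending like _2 or _b are one class to them, and where a whole thing is asked for, a point or a joint stands for the part that bears it (a point fixed in the world has none). Each returns a list of dicts, best first, with "conf" (0 to 1); they miss things now and then, are a little off and sometimes report something else, mostly with a low value. They report only what shows in the picture. A call takes as long as a camera call. They do not tell look-alikes from the thing itself.
- viewer.find_in(camera, thing): "at" ([column, row] in pixels, amid what is visible of it).
- viewer.cut_out(camera, thing): "mask" (384x512 bool, what is visible of it) and "at" ([column, row] in pixels, amid what is visible of it).
- viewer.landmark_of(camera, thing): "at" ([column, row] in pixels: a listed point, or the origin of a listed thing).
The state is a dict: "time_s": time; "joints": joint angles; "dq": joint speeds; "tau": joint torques, N m; "tcp_pos": TCP position; "ee_rot": TCP orientation; "contact_force": force on the tool from outside, world axes, zero at the start; "wrist_torque": the same for the moment, N m; "opening": opening from 0.0 (shut) to 1.0 (fully open).
Only numpy, scipy, OpenCV 4.12 (cv2) and the standard library are available. Lean on these libraries where they do the work, as an engineer would, in place of code of your own. Each camera call takes 0.05 s, during which the arm holds its last target.

### The job

Set up the coffee corner: in the wooden tray stand the amber bean jar near the end that is closer to the kitchen scale, the steel cocoa shaker near the other end and the white sugar pot in the middle of the tray between them, all three along the tray's long centre line. Stand the small blue mug in the middle of the scale's dark weighing plate, and once it stands there put the coffee press on top of it, centred, with its filter cap down in the mug's mouth and its flange flat on the rim. Keep everything upright, set each thing down rather than dropping it, and do not shift the white mug, the syrup bottle or the green tin.

Things in the scene. Friction and masses are not known exactly. Their poses are not given: they have to be found in the camera images.
- beans_c (a point): Bean jar, loose, upright: amber-brown glass with a paper band and a black lid, 62 mm diameter, 80 mm tall; the glass is straight up to 60 mm, the lid (top 14 mm) 56 mm diameter. Point: its centre, 40 mm above its foot; z up. Round, its yaw does not matter.
- sugar_c (a point): Sugar pot, loose, upright: white stoneware 60 mm diameter with a flat pale wooden lid (58 mm diameter, 56 to 63 mm above the foot) and a small wooden knob, 76 mm tall in all. Point: its centre, 38 mm above its foot; z up. Round.
- shaker_c (a point): Cocoa shaker, loose, upright: brushed steel can 56 mm diameter with a domed pierced steel top (58 mm diameter at its skirt, 61 to 71 mm above the foot), 80 mm tall. Point: its centre, 40 mm above its foot; z up. Round.
- mug_c (a point): Small blue mug, loose, upright and empty: straight, 64 mm outside diameter, 72 mm tall, wall 4 mm (mouth 56 mm inside; take it by the outside of its upper half, beside the handle), a handle on its +y side reaching 69 mm from the axis, from about 11 to 64 mm above the foot. Point: its centre, 36 mm above its foot; z up, y towards the handle.
- press_c (a point): Coffee press, loose, stands on its filter cap, 92 mm tall. From below: black cap 44 mm diameter, 12 mm high, foot tapered to 38 mm; grey hexagonal flange 94 mm across corners, 12-16 mm above the foot; smoke-grey chamber, 54 mm diameter, 16-74 mm (grip its upper part); black plunger, thumb disc 44 mm. Point: centre, 46 mm above its foot; z up. On the mug, the cap hangs 12 mm inside the mouth.
- tray_mid (a point): Wooden tray, fixed, lying on the counter: 118 x 318 mm outside, inside 100 mm (x) by 300 mm (y), rim 14 mm above the counter, with a small dark steel grip at each end. Point: the middle of its inner floor, 8 mm above the counter; y along its length, x across it, z up. It may lie to the left or to the right of the scale.
- scale_pan (a point): Kitchen scale, fixed: white body 160 x 130 mm with a small display strip at its -x end and a dark square rubber weighing plate 114 x 118 mm. Point: the middle of the weighing plate's top, 24 mm above the counter; z up.
- white_mug_c (a point): White mug, loose, not to be moved: 82 mm diameter, 95 mm tall, handle on its +y side reaching 78 mm from the axis. Point: its centre, 47 mm above its foot.
- syrup_c (a point): Syrup bottle, loose, not to be moved: green glass with a paper label and red cap, 62 mm diameter, 185 mm tall. Point: its centre, 92 mm above its foot.
- tin_c (a point): Tin, loose, not to be moved: round, green with a brass lid, 66 mm diameter, 46 mm tall. Point: its centre, 23 mm above its foot.
Not all that is in view belongs to the job. Leave any turquoise or yellow look-alike of the part that bears press_c alone.

How it is judged:
By the outcome, as a careful person would: the job done as asked, in the order asked, and still so for the second after the job is handed in, with the robot touching nothing.
It also fails if it takes over 126 s, if anything falls off the work surface, if the arm or the gripper's body presses on something with over 40 N, if the wrist force passes 120 N, or if a joint passes its speed limit or range.

## Working session

There is one attempt and no reset: what is moved stays moved. The work goes in short steps, Python scripts to look and compute and a tool call to move; the robot and the scene stay as the last step left them, time stands still between calls to the robot, and variables do not carry over. Pictures are saved under pics/ and viewed, and the job is handed in when it is done.

Besides the shell and the picture viewer there is one more tool, called after "Request:" in YAML: its name, and indented under it one key for each argument. play_rows: Moves the arm, as the interface text tells. Its arguments: {"type":"object","properties":{"slide":{"type":"array","items":{"type":"array","items":{"type":"number"}}},"dr":{"type":"array","items":{"type":"array","items":{"type":"number"}}},"hand":{"type":"array","items":{"type":"number"}},"newtons":{"type":"number"}},"required":["slide","dr","hand"]}

```bash
mkdir -p pics
cat > h.py <<'E'
import numpy as np, cv2
from cell import manip, viewer
def shot(name,fn=None):
    im,d=viewer.camera(name)
    np.savez(f'last_{name}.npz',im=im,d=d)
    if fn: cv2.imwrite(f'pics/{fn}.png',im[:,:,::-1])
    return im,d
def ray(name,px):
    c=viewer.get_calibration(name);K=np.array(c['mtx']);V=np.array(c['view'])
    x=(px[0]-K[0,2])/K[0,0];y=(px[1]-K[1,2])/K[1,1]
    u,v=x,y
    for _ in range(20):
        s=1+c['k1']*(u*u+v*v);u,v=x/s,y/s
    R=V[:3,:3];t=V[:3,3]
    return -R.T@t, R.T@np.array([u,-v,-1.0])
def at_z(name,px,z):
    o,d=ray(name,px);return o+d*(z-o[2])/d[2]
def at_d(name,px,dep):
    o,d=ray(name,px);return o+d*dep
def proj(name,P):
    c=viewer.get_calibration(name);K=np.array(c['mtx']);V=np.array(c['view'])
    p=V[:3,:3]@np.array(P)+V[:3,3];u,v=p[0]/-p[2],-p[1]/-p[2]
    s=1+c['k1']*(u*u+v*v);return np.array([K[0,0]*u*s+K[0,2],K[1,1]*v*s+K[1,2]])
E
python3 - <<'E'
from h import *
s=manip.sense();print(s)
for n in('top','scene'):
    shot(n,n+'0'); c=viewer.get_calibration(n);print(n,ray(n,(256,192)),c['mtx'],c['k1'])
E
```

```text
{'time_s': 0.0, 'joints': array([-1.34398177e+00,  2.60655920e-01, -1.39358577e-01,  1.17270710e+00,
        3.73278884e-06,  1.57076670e+00]), 'dq': array([-0.00162025,  0.00151645, -0.0006434 , -0.00142324,  0.0003078 ,
       -0.00184355]), 'tau': array([ 4.14608739e-04, -4.05675387e+01,  2.53924638e+01,  1.87389180e-02,
       -5.88630405e-05, -4.91320563e-06]), 'tcp_pos': array([ 0.11790794, -0.51089247,  0.23048361]), 'ee_rot': array([-6.00755672e-04,  7.82592658e-01, -6.22533377e-01, -7.52171830e-04]), 'contact_force': array([ 0.88867159, -0.05117698, -0.92137614]), 'wrist_torque': array([-0.01585282,  0.06125488, -0.00088729]), 'opening': 1.0013774994256062}
top (array([ 0.36443648, -0.00167819,  1.14726157]), array([ 6.85862858e-02, -7.74156028e-04, -9.97696814e-01])) [[406.64233844   0.         253.85581248]
 [  0.         406.64233844 188.45948558]
 [  0.           0.           1.        ]] 0.022019001477067514
scene (array([0.8556024 , 0.51677798, 1.11854987]), array([-0.34342789, -0.43054773, -0.83468065])) [[404.31704824   0.         256.63516106]
 [  0.         404.31704824 192.74462865]
 [  0.           0.           1.        ]] -0.0008711655354746522
```

View pics/top0.png

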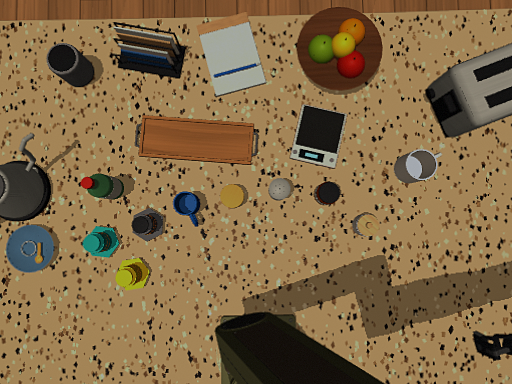

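View pics/scene0.png

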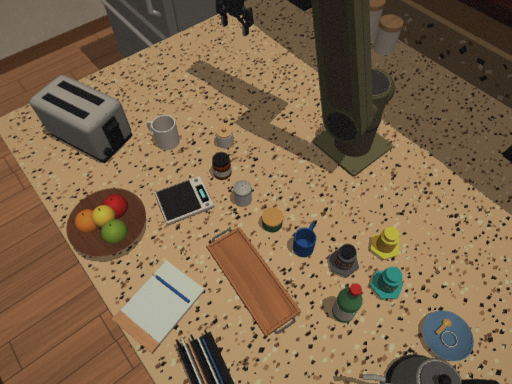

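Run:
```python
from h import *
H=dict(beans_c=.04,sugar_c=.038,shaker_c=.04,mug_c=.036,press_c=.046,tray_mid=.008,scale_pan=.024,white_mug_c=.047,syrup_c=.092,tin_c=.023)
for n in('top','scene'):
  for t,z in H.items():
    for r in viewer.landmark_of(n,t)[:4]:
      print(n,t,round(r['conf'],2),np.round(r['at'],0),at_z(n,r['at'],z).round(4))
print(manip.sense()['time_s'])
```

```text
top beans_c 0.72 [328. 194.] [ 0.4316 -0.1996  0.04  ]
top sugar_c 0.66 [367. 224.] [ 0.3461 -0.3014  0.038 ]
top shaker_c 0.91 [280. 188.] [ 0.4503 -0.0686  0.04  ]
top mug_c 0.97 [187. 203.] [0.4157 0.187  0.036 ]
top press_c 0.92 [ 99. 245.] [0.3059 0.4214 0.046 ]
top press_c 0.68 [128. 276.] [0.2233 0.3426 0.046 ]
top press_c 0.64 [144. 222.] [0.3644 0.3023 0.046 ]
top tray_mid 0.73 [197. 142.] [0.5897 0.1604 0.008 ]
top scale_pan 0.95 [322. 126.] [ 0.6218 -0.1921  0.024 ]
top white_mug_c 0.62 [415. 168.] [ 0.4957 -0.4345  0.047 ]
top white_mug_c 0.27 [195. 139.] [0.5904 0.1608 0.047 ]
top syrup_c 0.75 [ 99. 187.] [0.458 0.406 0.092]
top tin_c 0.7 [231. 198.] [0.4263 0.0676 0.023 ]
scene beans_c 0.61 [222. 164.] [ 0.4292 -0.199   0.04  ]
scene sugar_c 0.75 [224. 134.] [ 0.343  -0.3007  0.038 ]
scene shaker_c 0.74 [253. 278.] [0.6022 0.1783 0.04  ]
scene shaker_c 0.56 [244. 191.] [ 0.44   -0.0684  0.04  ]
scene mug_c 0.63 [303. 242.] [0.4159 0.1836 0.036 ]
scene mug_c 0.53 [164. 135.] [ 0.5078 -0.4392  0.036 ]
scene press_c 0.8 [393. 280.] [0.3084 0.4326 0.046 ]
scene press_c 0.77 [346. 258.] [0.3574 0.3032 0.046 ]
scene press_c 0.55 [386. 239.] [0.2269 0.336  0.046 ]
scene tray_mid 0.81 [252. 277.] [0.5941 0.1639 0.008 ]
scene tray_mid 0.26 [163. 131.] [ 0.4906 -0.4784  0.008 ]
scene scale_pan 0.63 [173. 200.] [ 0.6309 -0.1938  0.024 ]
scene scale_pan 0.27 [346. 259.] [0.3513 0.302  0.024 ]
scene white_mug_c 0.71 [164. 132.] [ 0.5051 -0.4388  0.047 ]
scene tin_c 0.69 [274. 220.] [0.4279 0.0674 0.023 ]
1.1
```

```bash
cat >> h.py <<'E'
def cloud(name):
    z=np.load(f'last_{name}.npz');im,d=z['im'],z['d']
    c=viewer.get_calibration(name);K=np.array(c['mtx']);V=np.array(c['view'])
    vv,uu=np.mgrid[0:384,0:512]
    p=np.stack([uu.ravel(),vv.ravel()],1).astype(np.float64)[:,None]
    q=cv2.undistortPoints(p,K,np.array([c['k1'],0,0,0,0]))[:,0]
    dd=d.ravel()
    P=np.stack([q[:,0]*dd,-q[:,1]*dd,-dd],1)
    W=(P-V[:3,3])@V[:3,:3]
    W[dd<=0]=np.nan
    return W.reshape(384,512,3),im
def circ(P,r):
    from scipy.optimize import least_squares
    f=lambda c:np.hypot(P[:,0]-c[0],P[:,1]-c[1])-r
    return least_squares(f,P[:,:2].mean(0),loss='soft_l1',f_scale=.002)
E
python3 - <<'E'
from h import *
C={n:cloud(n)[0] for n in('top','scene')}
print({n:np.nanmedian(C[n][200:300,20:120,2]) for n in C})
G=dict(beans=(.43,-.2,.012,.058,.031),sugar=(.345,-.301,.012,.05,.030),shaker=(.443,-.068,.012,.058,.028),mug=(.416,.185,.01,.07,.032),press=(.361,.303,.02,.072,.027),tin=(.427,.067,.008,.04,.033),syrup=(.458,.406,.01,.11,.031),white=(.502,-.437,.01,.09,.041))
for k,(x,y,z0,z1,r) in G.items():
  for n in C:
    W=C[n].reshape(-1,3);m=(np.hypot(W[:,0]-x,W[:,1]-y)<.055)
    Q=W[m]; s=Q[(Q[:,2]>z0)&(Q[:,2]<z1)]
    top=Q[Q[:,2]>z1-.002]
    zmax=np.nanpercentile(Q[:,2],99)
    o=circ(s,r) if len(s)>20 else None
    print(k,n,len(s),o and o.x.round(4),o and np.median(abs(o.fun)).round(4),'zmax',zmax.round(4),'topmean',len(top),top.mean(0).round(4) if len(top) else '', ((top.max(0)+top.min(0))/2).round(4) if len(top) else '')
# tray & scale
for nm,b,zr in(('tray',(.5,.68,-.02,.35),(.011,.02)),('scale',(.53,.72,-.3,-.1),(.02,.03)),('trayfloor',(.5,.68,-.02,.35),(.005,.010))):
  for n in C:
    W=C[n].reshape(-1,3);m=(W[:,0]>b[0])&(W[:,0]<b[1])&(W[:,1]>b[2])&(W[:,1]<b[3])&(W[:,2]>zr[0])&(W[:,2]<zr[1])
    (c,s,a)=cv2.minAreaRect(W[m,:2].astype(np.float32));print(nm,n,m.sum(),np.round(c,4),np.round(s,4),round(a,2))
E
```

```text
{'top': np.float64(-0.0001547523630966486), 'scene': np.float64(-0.7392828471777904)}
beans top 60 [ 0.4338 -0.1938] 0.0002 zmax 0.0831 topmean 420 [ 0.4324 -0.1907  0.0762] [ 0.4325 -0.192   0.0704]
beans scene 155 [ 0.4338 -0.1969] 0.0009 zmax 0.0846 topmean 278 [ 0.438  -0.19    0.0757] [ 0.4355 -0.1951  0.0715]
sugar top 82 [ 0.3452 -0.2984] 0.0003 zmax 0.0747 topmean 407 [ 0.3455 -0.296   0.062 ] [ 0.345  -0.2975  0.0629]
sugar scene 114 [ 0.3451 -0.2993] 0.0011 zmax 0.0766 topmean 215 [ 0.349  -0.2928  0.0626] [ 0.3475 -0.2966  0.0641]
shaker top 9 None None zmax 0.0815 topmean 374 [ 0.446  -0.0629  0.0755] [ 0.4466 -0.0626  0.0741]
shaker scene 133 [ 0.4467 -0.0665] 0.0006 zmax 0.0829 topmean 261 [ 0.4513 -0.0602  0.0754] [ 0.448  -0.0646  0.0711]
mug top 254 [0.4109 0.186 ] 0.0027 zmax 0.0726 topmean 97 [0.4153 0.187  0.0706] [0.4148 0.1878 0.0716]
mug scene 391 [0.4156 0.1872] 0.0024 zmax 0.0749 topmean 99 [0.4167 0.1877 0.0725] [0.4149 0.1872 0.0725]
press top 127 [0.3594 0.302 ] 0.0006 zmax 0.0937 topmean 320 [0.3592 0.2975 0.0853] [0.3593 0.2982 0.084 ]
press scene 169 [0
[... 363 characters left out ...]
.1421] [0.4622 0.3986 0.1481]
syrup scene 314 [0.4634 0.3996] 0.0004 zmax 0.1878 topmean 525 [0.4721 0.4024 0.1429] [0.4666 0.4001 0.1493]
white top 696 [ 0.4995 -0.4306] 0.0026 zmax 0.0966 topmean 185 [ 0.5003 -0.4315  0.0932] [ 0.5003 -0.4314  0.0943]
white scene 611 [ 0.5011 -0.4332] 0.0019 zmax 0.098 topmean 126 [ 0.5021 -0.4323  0.0938] [ 0.5007 -0.433   0.0941]
tray top 880 [0.5955 0.1644] [0.3442 0.1178] 84.39
tray scene 1489 [0.5966 0.1627] [0.3461 0.1183] 84.26
scale top 1794 [ 0.5971 -0.1789] [0.1275 0.1554] 75.36
scale scene 1396 [ 0.5996 -0.1799] [0.1307 0.1581] 76.33
trayfloor top 2905 [0.5947 0.1639] [0.1716 0.3465] 1.68
trayfloor scene 2513 [0.5902 0.1672] [0.1793 0.3613] 0.44
```

Run:
```python
import cv2
im=cv2.imread('pics/top0.png');a=cv2.resize(im[85:295,70:390],None,fx=2.4,fy=2.4,interpolation=3);cv2.imwrite('pics/crop1.png',a)
```

```text
(no output)
```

View pics/crop1.png

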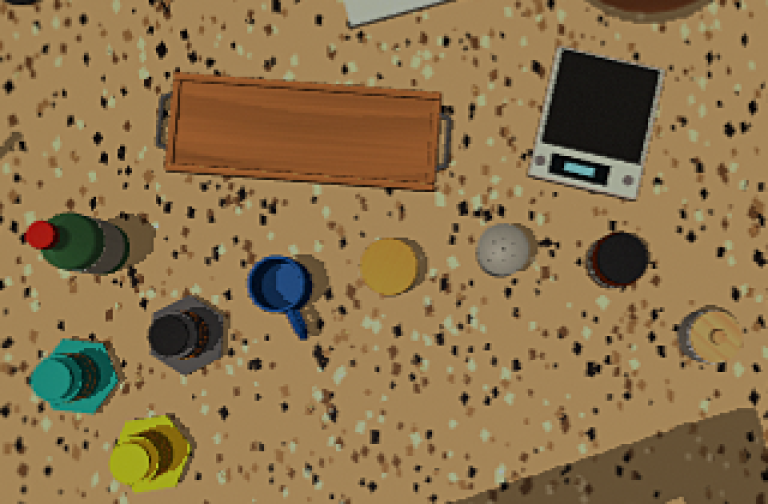

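Run:
```python
from h import *
for n in('top','scene'):
    W,im=cloud(n); W=W.astype(float)
    m=(W[...,0]>.53)&(W[...,0]<.72)&(W[...,1]>-.3)&(W[...,1]<-.1)&(im.max(2)<60)&(abs(W[...,2]-.024)<.008)
    m=cv2.morphologyEx(m.astype(np.uint8),cv2.MORPH_OPEN,np.ones((3,3)))
    k,l,st,_=cv2.connectedComponentsWithStats(m);i=1+st[1:,4].argmax()
    v,u=np.nonzero(l==i);P=np.array([at_z(n,(a,b),.024)[:2] for a,b in zip(u,v)])
    print(n,'plate',len(P),cv2.minAreaRect(P.astype(np.float32)),P.mean(0))
    # mug handle
    r=np.hypot(W[...,0]-.415,W[...,1]-.1875)
    m=(r>.040)&(r<.075)&(W[...,2]>.02)&(W[...,2]<.068)&(im[...,2]>im[...,0]+20)
    Q=W[m];d=Q[:,:2].mean(0)-[.415,.1875];print('handle',m.sum(),np.degrees(np.arctan2(d[1],d[0])),Q[:,2].max())
```

```text
top plate 1637 ((0.6145563721656799, -0.18511903285980225), (0.11484389752149582, 0.11286287009716034), 75.5140151977539) [ 0.61436426 -0.18506991]
handle 41 -156.24177273096134 0.06794841461555978
scene plate 1022 ((0.6158648133277893, -0.1843291074037552), (0.11444013565778732, 0.11073725670576096), 75.42684173583984) [ 0.61710982 -0.18343384]
handle 20 -157.60356667614653 0.06731806933956971
```

```bash
cat >> h.py <<'E'
from scipy.spatial.transform import Rotation as Rn
def plan(*wps):
    s=manip.sense();w,x,y,z=s['ee_rot'];R=Rn.from_quat([x,y,z,w])
    print('t',round(s['time_s'],2),'tcp',s['tcp_pos'].round(4),'yaw',np.degrees(np.arctan2(*R.as_matrix()[[1,0],[0,0]])).round(1),'tilt',R.as_matrix()[:,2].round(3),'op',round(s['opening'],3),'F',s['contact_force'].round(1),'j',s['joints'].round(2))
    for X,Y,Z,ps in wps:
        p=np.radians(ps);c,sn=np.cos(p),np.sin(p)
        Rt=Rn.from_matrix(np.array([[c,sn,0],[sn,-c,0],[0,0,-1]]))
        print('  ->',(X,Y,Z,ps),'slide',(R.inv().apply(np.array([X,Y,Z])-s['tcp_pos'])*1e3).round(1),'dr',np.degrees((R.inv()*Rt).as_rotvec()).round(1))
E
python3 -c "
from h import *
plan((.434,-.1955,.2,-5.7))"
```

```text
t 1.1 tcp [ 0.1181 -0.5115  0.2313] yaw -77.0 tilt [ 0. -0. -1.] op 0.995 F [-0.6 -0.5  1.1] j [-1.34  0.26 -0.14  1.17  0.    1.57]
  -> (0.434, -0.1955, 0.2, -5.7) slide [-236.9 -378.9   31.3] dr [ -0.   -0.  -71.3]
```

Request:
play_rows:
  slide:
    - [-15,-24,0]
    - [-40,-64,3]
    - [-65,-104,6]
    - [-90,-144,9]
    - [-115,-184,12]
    - [-140,-224,15]
    - [-165,-264,18]
    - [-185,-296,21]
  dr:
    - [0,0,-4]
    - [0,0,-10]
    - [0,0,-16]
    - [0,0,-22]
    - [0,0,-29]
    - [0,0,-36]
    - [0,0,-43]
    - [0,0,-49]
  hand: [1,1,1,1,1,1,1,1]
  newtons: 40

```text
time_s: 1.77
tcp_pos: [0.345, -0.2842, 0.2126]
ee_rot: [0.0, 0.971, -0.239, 0.0]
contact_force: [1.0, -0.7, 0.8]
opening: 0.996
```

```bash
python3 -c "
from h import *
plan((.434,-.1955,.12,-5.7))"
```

```text
t 1.77 tcp [ 0.345  -0.2842  0.2126] yaw -27.7 tilt [ 0.001 -0.001 -1.   ] op 0.996 F [ 1.  -0.7  0.8] j [-0.69  0.14 -0.35  1.09 -0.    1.37]
  -> (0.434, -0.1955, 0.12, -5.7) slide [  37.5 -119.9   92.7] dr [  0.   -0.1 -22. ]
```

Request:
play_rows:
  slide:
    - [7,-24,10]
    - [16,-52,28]
    - [25,-80,48]
    - [32,-104,66]
    - [36,-116,80]
    - [37.5,-120,90]
    - [37.5,-120,92.6]
    - [37.5,-120,92.6]
  dr:
    - [0,0,-4]
    - [0,0,-10]
    - [0,0,-16]
    - [0,0,-20]
    - [0,0,-22]
    - [0,0,-22]
    - [0,0,-22]
    - [0,0,-22]
  hand: [1,1,1,1,1,1,1,1]

```text
time_s: 2.43
tcp_pos: [0.4331, -0.1955, 0.1195]
ee_rot: [0.0, 0.999, -0.05, -0.001]
contact_force: [-0.7, -0.4, -0.2]
opening: 1.002
```

```bash
python3 -c "
from h import *
plan((.434,-.1955,.022,-5.7))"
```

```text
t 2.43 tcp [ 0.4331 -0.1955  0.1195] yaw -5.7 tilt [-0.001 -0.    -1.   ] op 1.002 F [-0.7 -0.4 -0.2] j [-0.42  0.26 -0.46  0.86 -0.    1.25]
  -> (0.434, -0.1955, 0.022, -5.7) slide [ 1.  -0.1 97.5] dr [ 0.   0.1 -0. ]
```

Request:
play_rows:
  slide:
    - [1,0,12]
    - [1,0,32]
    - [1,0,54]
    - [1,0,74]
    - [1,0,88]
    - [1,0,96]
    - [1,0,97.5]
    - [1,0,97.5]
  dr:
    - [0,0,0]
    - [0,0,0]
    - [0,0,0]
    - [0,0,0]
    - [0,0,0]
    - [0,0,0]
    - [0,0,0]
    - [0,0,0]
  hand: [1,1,1,1,1,1,1,1]

```text
time_s: 3.1
tcp_pos: [0.4339, -0.1964, 0.0224]
ee_rot: [0.0, 0.999, -0.051, -0.001]
contact_force: [0.1, -0.1, 0.4]
opening: 0.998
```

Request:
play_rows:
  slide:
    - [0,0,0]
    - [0,0,0]
    - [0,0,0]
    - [0,0,0]
    - [0,0,0]
    - [0,0,0]
    - [0,0,0]
    - [0,0,0]
  dr:
    - [0,0,0]
    - [0,0,0]
    - [0,0,0]
    - [0,0,0]
    - [0,0,0]
    - [0,0,0]
    - [0,0,0]
    - [0,0,0]
  hand: [0.6,0.6,0.6,0.6,0.6,0.6,0.6,0.6]

```text
time_s: 3.77
tcp_pos: [0.4342, -0.1971, 0.0239]
ee_rot: [0.001, 0.999, -0.051, 0.0]
contact_force: [-2.0, -0.3, 6.8]
opening: 0.72
```

Request:
play_rows:
  slide:
    - [0,0,-4]
    - [0,0,-12]
    - [0,0,-26]
    - [0,0,-42]
    - [0,0,-60]
    - [0,0,-76]
    - [0,0,-86]
    - [0,0,-88]
  dr:
    - [0,0,0]
    - [0,0,0]
    - [0,0,0]
    - [0,0,0]
    - [0,0,0]
    - [0,0,0]
    - [0,0,0]
    - [0,0,0]
  hand: [0.5,0.5,0.5,0.5,0.5,0.5,0.5,0.5]

```text
time_s: 4.43
tcp_pos: [0.4358, -0.1975, 0.1145]
ee_rot: [0.002, 0.999, -0.051, 0.002]
contact_force: [1.0, -0.6, -2.7]
opening: 0.712
```

```bash
cat > tgt.py <<'E'
import numpy as np
T=np.array([.596,.1636]);a=np.radians(84.3);L=np.array([np.cos(a),np.sin(a)])
def slot(k): return T+L*k
E
python3 -c "
from h import *;from tgt import *
s=slot(-.097);print(s)
plan((*s,.12,-5.7),(*s,.036,-5.7))"
```

```text
[0.58636598 0.06707961]
t 4.43 tcp [ 0.4358 -0.1975  0.1145] yaw -5.8 tilt [ 0.004 -0.004 -1.   ] op 0.712 F [ 1.  -0.6 -2.7] j [-0.42  0.26 -0.46  0.84 -0.    1.25]
  -> (np.float64(0.586365984274867), np.float64(0.06707960971376105), 0.12, -5.7) slide [ 122.9 -278.5   -6. ] dr [ 0.2 -0.3 -0.1]
  -> (np.float64(0.586365984274867), np.float64(0.06707960971376105), 0.036, -5.7) slide [ 122.5 -278.8   78. ] dr [ 0.2 -0.3 -0.1]
```

Request:
play_rows:
  slide:
    - [6,-14,-6]
    - [22,-50,-12]
    - [40,-91,-12]
    - [58,-132,-12]
    - [76,-173,-12]
    - [94,-214,-12]
    - [110,-250,-10]
    - [120,-272,-8]
  dr:
    - [0,0,0]
    - [0,0,0]
    - [0,0,0]
    - [0,0,0]
    - [0,0,0]
    - [0,0,0]
    - [0,0,0]
    - [0,0,0]
  hand: [0.5,0.5,0.5,0.5,0.5,0.5,0.5,0.5]

```text
time_s: 5.1
tcp_pos: [0.5838, 0.0639, 0.1218]
ee_rot: [0.002, 0.999, -0.05, 0.002]
contact_force: [1.4, 0.1, -3.0]
opening: 0.715
```

```bash
python3 -c "
from h import *;from tgt import *
s=slot(-.097)
plan((*s,.038,-5.7))"
```

```text
t 5.1 tcp [0.5838 0.0639 0.1218] yaw -5.8 tilt [ 0.005 -0.003 -1.   ] op 0.715 F [ 1.4  0.1 -3. ] j [ 0.11  0.43 -0.18  0.96 -0.    1.78]
  -> (np.float64(0.586365984274867), np.float64(0.06707960971376105), 0.038, -5.7) slide [ 1.8 -3.6 83.8] dr [ 0.2 -0.3 -0.1]
```

Request:
play_rows:
  slide:
    - [1,-3,8]
    - [2,-3.5,24]
    - [2,-3.5,42]
    - [2,-3.5,60]
    - [2,-3.5,72]
    - [2,-3.5,79]
    - [2,-3.5,82]
    - [2,-3.5,82]
  dr:
    - [0.2,-0.3,0]
    - [0.2,-0.3,0]
    - [0.2,-0.3,0]
    - [0.2,-0.3,0]
    - [0.2,-0.3,0]
    - [0.2,-0.3,0]
    - [0.2,-0.3,0]
    - [0.2,-0.3,0]
  hand: [0.5,0.5,0.5,0.5,0.5,0.5,0.5,0.5]

```text
time_s: 5.77
tcp_pos: [0.5858, 0.0667, 0.0391]
ee_rot: [-0.0, 0.999, -0.05, -0.001]
contact_force: [-0.2, -0.5, -3.0]
opening: 0.715
```

```bash
python3 -c "
from h import *;from tgt import *
s=slot(-.097)
plan((*s,.0315,-5.7))
shot('scene','s1')"
```

```text
t 5.77 tcp [0.5858 0.0667 0.0391] yaw -5.8 tilt [-0.002  0.    -1.   ] op 0.715 F [-0.2 -0.5 -3. ] j [ 0.11  0.51 -0.28  0.78  0.    1.78]
  -> (np.float64(0.586365984274867), np.float64(0.06707960971376105), 0.0315, -5.7) slide [ 0.5 -0.5  7.6] dr [-0.   0.1 -0.1]
```

View pics/s1.png

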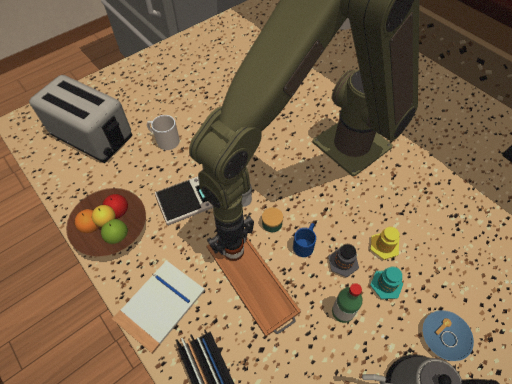

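The jar hangs over the near-scale end of the tray (about px 230,240). Lowering gently until contact.

Request:
play_rows:
  slide:
    - [0,0,1]
    - [0,0,2.5]
    - [0,0,4]
    - [0,0,5.5]
    - [0,0,6.5]
    - [0,0,7.5]
    - [0,0,7.5]
    - [0,0,7.5]
  dr:
    - [0,0,0]
    - [0,0,0]
    - [0,0,0]
    - [0,0,0]
    - [0,0,0]
    - [0,0,0]
    - [0,0,0]
    - [0,0,0]
  hand: [0.5,0.5,0.5,0.5,0.5,0.5,0.5,0.5]

```text
time_s: 6.48
tcp_pos: [0.5864, 0.0668, 0.0323]
ee_rot: [-0.0, 0.999, -0.05, -0.0]
contact_force: [-0.3, 0.1, -2.8]
opening: 0.715
```

Request:
play_rows:
  slide:
    - [0,0,0.5]
    - [0,0,1]
    - [0,0,1.5]
    - [0,0,1.5]
    - [0,0,2]
    - [0,0,2]
    - [0,0,2]
    - [0,0,2]
  dr:
    - [0,0,0]
    - [0,0,0]
    - [0,0,0]
    - [0,0,0]
    - [0,0,0]
    - [0,0,0]
    - [0,0,0]
    - [0,0,0]
  hand: [0.5,0.5,0.5,0.5,0.5,0.5,0.5,0.5]

```text
time_s: 7.15
tcp_pos: [0.5866, 0.0669, 0.032]
ee_rot: [-0.0, 0.999, -0.05, 0.0]
contact_force: [-2.9, -0.1, 8.7]
opening: 0.711
```

Request:
play_rows:
  slide:
    - [0,0,0]
    - [0,0,0]
    - [0,0,0]
    - [0,0,0]
    - [0,0,0]
    - [0,0,0]
    - [0,0,0]
    - [0,0,0]
  dr:
    - [0,0,0]
    - [0,0,0]
    - [0,0,0]
    - [0,0,0]
    - [0,0,0]
    - [0,0,0]
    - [0,0,0]
    - [0,0,0]
  hand: [0.75,0.8,0.86,0.92,0.96,1,1,1]

```text
time_s: 7.82
tcp_pos: [0.5865, 0.0669, 0.0318]
ee_rot: [-0.0, 0.999, -0.05, 0.0]
contact_force: [0.6, -0.5, 0.0]
opening: 1.002
```

Request:
play_rows:
  slide:
    - [0,0,-6]
    - [0,0,-22]
    - [0,0,-45]
    - [0,0,-72]
    - [0,0,-100]
    - [0,0,-118]
    - [0,0,-122]
    - [0,0,-122]
  dr:
    - [0,0,0]
    - [0,0,0]
    - [0,0,0]
    - [0,0,0]
    - [0,0,0]
    - [0,0,0]
    - [0,0,0]
    - [0,0,0]
  hand: [1,1,1,1,1,1,1,1]

```text
time_s: 8.48
tcp_pos: [0.5878, 0.0669, 0.1557]
ee_rot: [-0.001, 0.999, -0.05, 0.002]
contact_force: [0.1, 0.5, -0.3]
opening: 1.0
```

```bash
python3 -c "
from h import *
plan((.4467,-.0648,.15,-5.7),(.4467,-.0648,.022,-5.7))"
```

```text
t 8.48 tcp [0.5878 0.0669 0.1557] yaw -5.8 tilt [ 0.004  0.001 -1.   ] op 1.0 F [ 0.1  0.5 -0.3] j [ 0.11  0.41 -0.12  1.04  0.    1.78]
  -> (0.4467, -0.0648, 0.15, -5.7) slide [-127.2  145.2    5. ] dr [-0.1 -0.2 -0.1]
  -> (0.4467, -0.0648, 0.022, -5.7) slide [-127.7  145.5  133. ] dr [-0.1 -0.2 -0.1]
```

Request:
play_rows:
  slide:
    - [-14,16,1]
    - [-40,46,3]
    - [-66,76,5]
    - [-92,105,5]
    - [-114,130,8]
    - [-125,142,16]
    - [-127.5,145.5,28]
    - [-127.5,145.5,36]
  dr:
    - [0,0,0]
    - [0,0,0]
    - [0,0,0]
    - [0,0,0]
    - [0,0,0]
    - [0,0,0]
    - [0,0,0]
    - [0,0,0]
  hand: [1,1,1,1,1,1,1,1]

```text
time_s: 9.15
tcp_pos: [0.4434, -0.0656, 0.1169]
ee_rot: [-0.001, 0.999, -0.051, 0.0]
contact_force: [-0.5, -0.5, -0.7]
opening: 1.003
```

```bash
python3 -c "
from h import *
plan((.4467,-.0648,.022,-5.7))"
```

```text
t 9.15 tcp [ 0.4434 -0.0656  0.1169] yaw -5.9 tilt [ 0.     0.002 -1.   ] op 1.003 F [-0.5 -0.5 -0.7] j [-0.15  0.22 -0.52  0.84  0.    1.53]
  -> (0.4467, -0.0648, 0.022, -5.7) slide [ 3.2 -1.  94.9] dr [-0.1  0.  -0.2]
```

Request:
play_rows:
  slide:
    - [2,-1,12]
    - [3,-1,32]
    - [3,-1,54]
    - [3,-1,74]
    - [3,-1,87]
    - [3,-1,94]
    - [3,-1,95]
    - [3,-1,95]
  dr:
    - [0,0,0]
    - [0,0,0]
    - [0,0,0]
    - [0,0,0]
    - [0,0,0]
    - [0,0,0]
    - [0,0,0]
    - [0,0,0]
  hand: [1,1,1,1,1,1,1,1]

```text
time_s: 9.82
tcp_pos: [0.4462, -0.0644, 0.0213]
ee_rot: [-0.001, 0.999, -0.051, -0.001]
contact_force: [0.7, -0.7, -0.3]
opening: 1.0
```

Request:
play_rows:
  slide:
    - [0,0,0]
    - [0,0,0]
    - [0,0,0]
    - [0,0,0]
    - [0,0,0]
    - [0,0,0]
    - [0,0,0]
    - [0,0,0]
  dr:
    - [0,0,0]
    - [0,0,0]
    - [0,0,0]
    - [0,0,0]
    - [0,0,0]
    - [0,0,0]
    - [0,0,0]
    - [0,0,0]
  hand: [0.5,0.5,0.5,0.5,0.5,0.5,0.5,0.5]

```text
time_s: 10.48
tcp_pos: [0.4468, -0.0645, 0.0222]
ee_rot: [-0.001, 0.999, -0.051, 0.0]
contact_force: [-1.6, 1.2, 5.8]
opening: 0.65
```

Request:
play_rows:
  slide:
    - [0,0,-4]
    - [0,0,-12]
    - [0,0,-28]
    - [0,0,-46]
    - [0,0,-66]
    - [0,0,-84]
    - [0,0,-96]
    - [0,0,-100]
  dr:
    - [0,0,0]
    - [0,0,0]
    - [0,0,0]
    - [0,0,0]
    - [0,0,0]
    - [0,0,0]
    - [0,0,0]
    - [0,0,0]
  hand: [0.5,0.5,0.5,0.5,0.5,0.5,0.5,0.5]

```text
time_s: 11.15
tcp_pos: [0.4482, -0.0649, 0.1247]
ee_rot: [-0.001, 0.999, -0.051, 0.002]
contact_force: [0.5, 0.3, -1.5]
opening: 0.645
```

```bash
python3 -c "
from h import *;from tgt import *
s=slot(.097)
plan((*s,.135,-5.7))"
```

```text
t 11.15 tcp [ 0.4482 -0.0649  0.1247] yaw -5.9 tilt [ 0.004  0.001 -1.   ] op 0.645 F [ 0.5  0.3 -1.5] j [-0.15  0.21 -0.5   0.85  0.    1.53]
  -> (np.float64(0.605634015725133), np.float64(0.26012039028623896), 0.135, -5.7) slide [ 123.5 -339.4   -9.2] dr [-0.1 -0.2 -0.2]
```

Request:
play_rows:
  slide:
    - [6,-15,-6]
    - [18,-50,-12]
    - [32,-90,-14]
    - [47,-130,-14]
    - [62,-170,-14]
    - [76,-210,-14]
    - [91,-250,-14]
    - [105,-288,-14]
  dr:
    - [0,0,0]
    - [0,0,0]
    - [0,0,0]
    - [0,0,0]
    - [0,0,0]
    - [0,0,0]
    - [0,0,0]
    - [0,0,0]
  hand: [0.5,0.5,0.5,0.5,0.5,0.5,0.5,0.5]

```text
time_s: 11.82
tcp_pos: [0.5804, 0.2095, 0.1389]
ee_rot: [-0.0, 0.999, -0.051, 0.001]
contact_force: [1.1, -0.8, -1.6]
opening: 0.65
```

```bash
python3 -c "
from h import *;from tgt import *
s=slot(.097)
plan((*s,.08,-5.7))"
```

```text
t 11.82 tcp [0.5804 0.2095 0.1389] yaw -5.9 tilt [ 0.003  0.001 -1.   ] op 0.65 F [ 1.1 -0.8 -1.6] j [ 0.35  0.46 -0.07  1.03 -0.    2.02]
  -> (np.float64(0.605634015725133), np.float64(0.26012039028623896), 0.08, -5.7) slide [ 19.8 -52.9  59. ] dr [-0.1 -0.2 -0.2]
```

Request:
play_rows:
  slide:
    - [10,-26,2]
    - [17,-44,10]
    - [20,-53,24]
    - [20,-53,42]
    - [20,-53,60]
    - [20,-53,78]
    - [20,-53,90]
    - [20,-53,97]
  dr:
    - [0,0,0]
    - [0,-0.1,0]
    - [0,-0.2,-0.2]
    - [0,-0.2,-0.2]
    - [0,-0.2,-0.2]
    - [0,-0.2,-0.2]
    - [0,-0.2,-0.2]
    - [0,-0.2,-0.2]
  hand: [0.5,0.5,0.5,0.5,0.5,0.5,0.5,0.5]

```text
time_s: 12.48
tcp_pos: [0.6033, 0.2583, 0.0385]
ee_rot: [0.001, 0.999, -0.05, -0.003]
contact_force: [-0.6, -0.5, -1.6]
opening: 0.648
```

```bash
python3 -c "
from h import *;from tgt import *
s=slot(.097)
plan((*s,.031,-5.7))"
```

```text
t 12.48 tcp [0.6033 0.2583 0.0385] yaw -5.7 tilt [-0.006 -0.002 -1.   ] op 0.648 F [-0.6 -0.5 -1.6] j [ 0.4   0.61 -0.09  0.87  0.    2.07]
  -> (np.float64(0.605634015725133), np.float64(0.26012039028623896), 0.031, -5.7) slide [ 2.2 -2.1  7.5] dr [0.1 0.3 0. ]
```

Request:
play_rows:
  slide:
    - [1,-1,0]
    - [2,-2,0.5]
    - [2,-2,2]
    - [2,-2,3.5]
    - [2,-2,5]
    - [2,-2,6.5]
    - [2,-2,8]
    - [2,-2,8.5]
  dr:
    - [0,0.2,0]
    - [0,0.3,0]
    - [0,0.3,0]
    - [0,0.3,0]
    - [0,0.3,0]
    - [0,0.3,0]
    - [0,0.3,0]
    - [0,0.3,0]
  hand: [0.5,0.5,0.5,0.5,0.5,0.5,0.5,0.5]

```text
time_s: 13.15
tcp_pos: [0.6056, 0.2601, 0.0304]
ee_rot: [0.001, 0.999, -0.05, -0.0]
contact_force: [-0.4, 0.1, 2.4]
opening: 0.652
```

Request:
play_rows:
  slide:
    - [0,0,0]
    - [0,0,0]
    - [0,0,0]
    - [0,0,0]
    - [0,0,0]
    - [0,0,0]
    - [0,0,0]
    - [0,0,0]
  dr:
    - [0,0,0]
    - [0,0,0]
    - [0,0,0]
    - [0,0,0]
    - [0,0,0]
    - [0,0,0]
    - [0,0,0]
    - [0,0,0]
  hand: [0.68,0.74,0.8,0.88,0.94,1,1,1]

```text
time_s: 13.82
tcp_pos: [0.6056, 0.2602, 0.0304]
ee_rot: [0.001, 0.999, -0.05, -0.0]
contact_force: [-0.7, -0.2, 0.3]
opening: 0.999
```

Request:
play_rows:
  slide:
    - [0,0,-6]
    - [0,0,-22]
    - [0,0,-45]
    - [0,0,-72]
    - [0,0,-100]
    - [0,0,-130]
    - [0,0,-145]
    - [0,0,-150]
  dr:
    - [0,0,0]
    - [0,0,0]
    - [0,0,0]
    - [0,0,0]
    - [0,0,0]
    - [0,0,0]
    - [0,0,0]
    - [0,0,0]
  hand: [1,1,1,1,1,1,1,1]

```text
time_s: 14.48
tcp_pos: [0.6076, 0.2613, 0.1849]
ee_rot: [-0.001, 0.999, -0.05, 0.003]
contact_force: [-0.0, -0.6, -1.0]
opening: 0.998
```

```bash
python3 -c "
from h import *
plan((.3452,-.2988,.17,-5.7))
shot('scene','s2')"
```

```text
t 14.48 tcp [0.6076 0.2613 0.1849] yaw -5.7 tilt [ 0.006  0.001 -1.   ] op 0.998 F [-0.  -0.6 -1. ] j [ 0.41  0.51  0.13  1.19 -0.    2.08]
  -> (0.3452, -0.2988, 0.17, -5.7) slide [-205.7  583.4   12.9] dr [-0.1 -0.3  0. ]
```

View pics/s2.png

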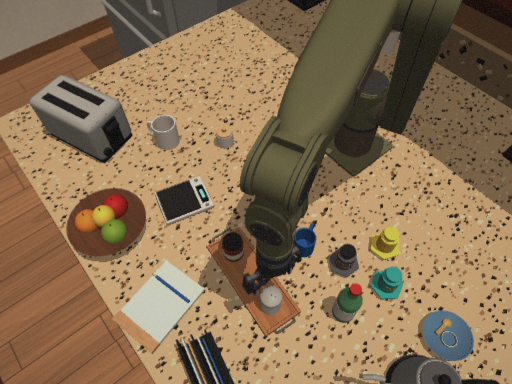

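Request:
play_rows:
  slide:
    - [-7,20,0]
    - [-20,57,0]
    - [-33,95,0]
    - [-46,133,0]
    - [-60,171,0]
    - [-73,209,0]
    - [-87,247,0]
    - [-100,285,0]
  dr:
    - [0,0,0]
    - [0,0,0]
    - [0,0,0]
    - [0,0,0]
    - [0,0,0]
    - [0,0,0]
    - [0,0,0]
    - [0,0,0]
  hand: [1,1,1,1,1,1,1,1]

```text
time_s: 15.2
tcp_pos: [0.477, -0.0139, 0.1817]
ee_rot: [-0.0, 0.999, -0.049, 0.001]
contact_force: [0.6, -0.8, 0.2]
opening: 0.998
```

```bash
python3 -c "
from h import *
plan((.3452,-.2988,.15,-5.7))"
```

```text
t 15.2 tcp [ 0.477  -0.0139  0.1817] yaw -5.7 tilt [ 0.002  0.    -1.   ] op 0.998 F [ 0.6 -0.8  0.2] j [-0.03  0.21 -0.35  1.02  0.    1.64]
  -> (0.3452, -0.2988, 0.15, -5.7) slide [-103.2  296.5   31.4] dr [-0.  -0.1  0. ]
```

Request:
play_rows:
  slide:
    - [-12,36,0]
    - [-25,73,2]
    - [-39,111,6]
    - [-52,149,10]
    - [-66,187,15]
    - [-78,224,20]
    - [-91,261,26]
    - [-100,288,31]
  dr:
    - [0,0,0]
    - [0,0,0]
    - [0,0,0]
    - [0,0,0]
    - [0,0,0]
    - [0,0,0]
    - [0,0,0]
    - [0,0,0]
  hand: [1,1,1,1,1,1,1,1]

```text
time_s: 15.87
tcp_pos: [0.3466, -0.2923, 0.1488]
ee_rot: [-0.0, 0.999, -0.05, -0.0]
contact_force: [0.4, 0.2, -0.6]
opening: 1.001
```

```bash
python3 -c "
from h import *
plan((.3452,-.2988,.018,-5.7))"
```

```text
t 15.87 tcp [ 0.3466 -0.2923  0.1488] yaw -5.8 tilt [-0.     0.001 -1.   ] op 1.001 F [ 0.4  0.2 -0.6] j [-0.7   0.19 -0.45  0.92  0.    0.97]
  -> (0.3452, -0.2988, 0.018, -5.7) slide [ -0.7   6.8 130.8] dr [-0.1  0.  -0.1]
```

Request:
play_rows:
  slide:
    - [-1,5,10]
    - [-1,7,30]
    - [-1,7,54]
    - [-1,7,78]
    - [-1,7,100]
    - [-1,7,118]
    - [-1,7,127]
    - [-1,7,129]
  dr:
    - [0,0,0]
    - [0,0,0]
    - [0,0,0]
    - [0,0,0]
    - [0,0,0]
    - [0,0,0]
    - [0,0,0]
    - [0,0,0]
  hand: [1,1,1,1,1,1,1,1]

```text
time_s: 16.53
tcp_pos: [0.3428, -0.2972, 0.0175]
ee_rot: [-0.002, 0.999, -0.05, -0.002]
contact_force: [-0.6, 0.1, -0.8]
opening: 0.999
```

Request:
play_rows:
  slide:
    - [0,0,0]
    - [0,0,0]
    - [0,0,0]
    - [0,0,0]
    - [0,0,0]
    - [0,0,0]
    - [0,0,0]
    - [0,0,0]
  dr:
    - [0,0,0]
    - [0,0,0]
    - [0,0,0]
    - [0,0,0]
    - [0,0,0]
    - [0,0,0]
    - [0,0,0]
    - [0,0,0]
  hand: [0.5,0.5,0.5,0.5,0.5,0.5,0.5,0.5]

```text
time_s: 17.2
tcp_pos: [0.3433, -0.2977, 0.0182]
ee_rot: [-0.002, 0.999, -0.05, -0.002]
contact_force: [-0.8, 1.6, 6.5]
opening: 0.688
```

Request:
play_rows:
  slide:
    - [0,0,-4]
    - [0,0,-12]
    - [0,0,-30]
    - [0,0,-52]
    - [0,0,-76]
    - [0,0,-100]
    - [0,0,-116]
    - [0,0,-120]
  dr:
    - [0,0,0]
    - [0,0,0]
    - [0,0,0]
    - [0,0,0]
    - [0,0,0]
    - [0,0,0]
    - [0,0,0]
    - [0,0,0]
  hand: [0.5,0.5,0.5,0.5,0.5,0.5,0.5,0.5]

```text
time_s: 17.87
tcp_pos: [0.3451, -0.2994, 0.1413]
ee_rot: [-0.0, 0.999, -0.05, 0.0]
contact_force: [0.7, -0.6, -0.4]
opening: 0.691
```

```bash
python3 -c "
from h import *;from tgt import *
plan((*slot(0),.15,-5.7))"
```

```text
t 17.87 tcp [ 0.3451 -0.2994  0.1413] yaw -5.8 tilt [ 0.001  0.    -1.   ] op 0.691 F [ 0.7 -0.6 -0.4] j [-0.71  0.21 -0.46  0.9   0.    0.96]
  -> (np.float64(0.596), np.float64(0.1636), 0.15, -5.7) slide [ 203.1 -485.9   -8.5] dr [-0.  -0.  -0.1]
```

Request:
play_rows:
  slide:
    - [7,-16,-4]
    - [21,-50,-8]
    - [36,-87,-8]
    - [52,-124,-8]
    - [67,-161,-8]
    - [83,-198,-8]
    - [98,-235,-8]
    - [113,-270,-8]
  dr:
    - [0,0,0]
    - [0,0,0]
    - [0,0,0]
    - [0,0,0]
    - [0,0,0]
    - [0,0,0]
    - [0,0,0]
    - [0,0,0]
  hand: [0.5,0.5,0.5,0.5,0.5,0.5,0.5,0.5]

```text
time_s: 18.53
tcp_pos: [0.4845, -0.0399, 0.1487]
ee_rot: [-0.0, 0.999, -0.05, -0.0]
contact_force: [0.9, 0.4, -1.3]
opening: 0.688
```

```bash
python3 -c "
from h import *;from tgt import *
plan((*slot(0),.15,-5.7))"
```

```text
t 18.53 tcp [ 0.4845 -0.0399  0.1487] yaw -5.7 tilt [-0.001  0.    -1.   ] op 0.688 F [ 0.9  0.4 -1.3] j [-0.08  0.25 -0.38  0.94  0.    1.59]
  -> (np.float64(0.596), np.float64(0.1636), 0.15, -5.7) slide [  90.6 -213.7   -1.3] dr [-0.  0. -0.]
```

Request:
play_rows:
  slide:
    - [15,-34,0]
    - [29,-68,0]
    - [44,-104,0]
    - [58,-138,0]
    - [72,-170,0]
    - [83,-195,0]
    - [90,-210,0]
    - [90.5,-213.5,2]
  dr:
    - [0,0,0]
    - [0,0,0]
    - [0,0,0]
    - [0,0,0]
    - [0,0,0]
    - [0,0,0]
    - [0,0,0]
    - [0,0,0]
  hand: [0.5,0.5,0.5,0.5,0.5,0.5,0.5,0.5]

```text
time_s: 19.2
tcp_pos: [0.5973, 0.1665, 0.1455]
ee_rot: [-0.001, 0.999, -0.049, -0.0]
contact_force: [-0.1, -0.4, -2.6]
opening: 0.69
```

```bash
python3 -c "
from h import *;from tgt import *
plan((*slot(0),.032,-5.7))"
```

```text
t 19.2 tcp [0.5973 0.1665 0.1455] yaw -5.6 tilt [-0.     0.001 -1.   ] op 0.69 F [-0.1 -0.4 -2.6] j [ 0.27  0.47 -0.05  1.05  0.    1.94]
  -> (np.float64(0.596), np.float64(0.1636), 0.032, -5.7) slide [ -1.    3.2 113.5] dr [-0.1  0.   0.1]
```

Request:
play_rows:
  slide:
    - [-1,2,8]
    - [-1,3,26]
    - [-1,3,48]
    - [-1,3,70]
    - [-1,3,90]
    - [-1,3,104]
    - [-1,3,111]
    - [-1,3,112.5]
  dr:
    - [0,0,0]
    - [0,0,0]
    - [0,0,0]
    - [0,0,0]
    - [0,0,0]
    - [0,0,0]
    - [0,0,0]
    - [0,0,0]
  hand: [0.5,0.5,0.5,0.5,0.5,0.5,0.5,0.5]

```text
time_s: 19.87
tcp_pos: [0.5933, 0.162, 0.0306]
ee_rot: [0.0, 0.999, -0.049, -0.003]
contact_force: [0.6, -0.6, -2.0]
opening: 0.692
```

```bash
python3 -c "
from h import *;from tgt import *
plan((*slot(0),.026,-5.7))"
```

```text
t 19.87 tcp [0.5933 0.162  0.0306] yaw -5.6 tilt [-0.005 -0.    -1.   ] op 0.692 F [ 0.6 -0.6 -2. ] j [ 0.27  0.56 -0.22  0.8   0.    1.94]
  -> (np.float64(0.596), np.float64(0.1636), 0.026, -5.7) slide [ 2.6 -1.9  4.6] dr [0.1 0.3 0.1]
```

Request:
play_rows:
  slide:
    - [1.5,-1,0]
    - [2.5,-2,0]
    - [2.5,-2,1]
    - [2.5,-2,2]
    - [2.5,-2,3]
    - [2.5,-2,4]
    - [2.5,-2,5]
    - [2.5,-2,5.5]
  dr:
    - [0,0.2,0]
    - [0,0.3,0]
    - [0,0.3,0]
    - [0,0.3,0]
    - [0,0.3,0]
    - [0,0.3,0]
    - [0,0.3,0]
    - [0,0.3,0]
  hand: [0.5,0.5,0.5,0.5,0.5,0.5,0.5,0.5]

```text
time_s: 20.53
tcp_pos: [0.5963, 0.1638, 0.0263]
ee_rot: [0.0, 0.999, -0.049, 0.0]
contact_force: [-2.0, -1.7, 9.2]
opening: 0.685
```

Contact felt; release and rise, then go towards the mug.

Request:
play_rows:
  slide:
    - [0,0,0]
    - [0,0,0]
    - [0,0,0]
    - [0,0,0]
    - [0,0,0]
    - [0,0,0]
    - [0,0,0]
    - [0,0,0]
  dr:
    - [0,0,0]
    - [0,0,0]
    - [0,0,0]
    - [0,0,0]
    - [0,0,0]
    - [0,0,0]
    - [0,0,0]
    - [0,0,0]
  hand: [0.72,0.77,0.83,0.9,0.95,1,1,1]

```text
time_s: 21.2
tcp_pos: [0.5962, 0.1637, 0.0262]
ee_rot: [0.0, 0.999, -0.049, 0.0]
contact_force: [0.6, 0.4, 0.4]
opening: 0.997
```

Request:
play_rows:
  slide:
    - [0,0,-6]
    - [0,0,-22]
    - [0,0,-45]
    - [0,0,-72]
    - [0,0,-100]
    - [0,0,-125]
    - [0,0,-138]
    - [0,0,-140]
  dr:
    - [0,0,0]
    - [0,0,0]
    - [0,0,0]
    - [0,0,0]
    - [0,0,0]
    - [0,0,0]
    - [0,0,0]
    - [0,0,0]
  hand: [1,1,1,1,1,1,1,1]

```text
time_s: 21.87
tcp_pos: [0.5983, 0.1644, 0.1704]
ee_rot: [-0.001, 0.999, -0.049, 0.004]
contact_force: [1.2, 0.1, -0.3]
opening: 0.998
```

```bash
python3 -c "
from h import *
plan((.415,.1875,.15,113),)"
```

```text
t 21.87 tcp [0.5983 0.1644 0.1704] yaw -5.6 tilt [ 0.007  0.001 -1.   ] op 0.998 F [ 1.2  0.1 -0.3] j [ 0.27  0.45 -0.02  1.1  -0.    1.94]
  -> (0.415, 0.1875, 0.15, 113) slide [-184.9   -4.9   19. ] dr [   0.4   -0.4 -118.6]
```

Request:
play_rows:
  slide:
    - [-8,0,0]
    - [-25,-1,0]
    - [-45,-1,0]
    - [-65,-2,0]
    - [-85,-2,0]
    - [-105,-3,0]
    - [-125,-4,0]
    - [-145,-4,0]
  dr:
    - [0,0,-4]
    - [0,0,-11]
    - [0,0,-18]
    - [0,0,-25]
    - [0,0,-32]
    - [0,0,-39]
    - [0,0,-46]
    - [0,0,-53]
  hand: [1,1,1,1,1,1,1,1]

```text
time_s: 22.53
tcp_pos: [0.4527, 0.1825, 0.1683]
ee_rot: [0.001, 0.915, 0.404, 0.003]
contact_force: [0.2, 0.4, 0.8]
opening: 0.998
```

```bash
python3 -c "
from h import *
plan((.415,.1875,.15,113),)
shot('top','t3');plan()"
```

```text
t 22.53 tcp [0.4527 0.1825 0.1683] yaw 47.7 tilt [ 0.006  0.    -1.   ] op 0.998 F [0.2 0.4 0.8] j [ 0.38  0.23 -0.35  0.99 -0.    1.12]
  -> (0.415, 0.1875, 0.15, 113) slide [-21.8 -31.3  18.1] dr [  0.3  -0.1 -65.3]
t 22.58 tcp [0.448 0.182 0.168] yaw 48.0 tilt [ 0. -0. -1.] op 1.003 F [-5.4 -0.5 -0.6] j [ 0.39  0.23 -0.35  0.99 -0.    1.12]
```

View pics/t3.png

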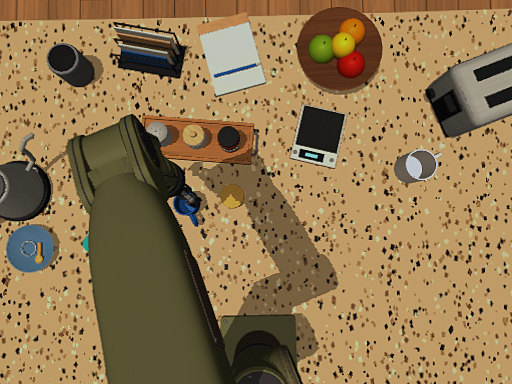

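Request:
play_rows:
  slide:
    - [-4,-6,2]
    - [-8,-12,4]
    - [-12,-18,6]
    - [-15,-24,8]
    - [-18,-28,10]
    - [-20,-30,12]
    - [-21,-31,15]
    - [-21,-31,17]
  dr:
    - [0,0,-6]
    - [0,0,-13]
    - [0,0,-20]
    - [0,0,-27]
    - [0,0,-34]
    - [0,0,-41]
    - [0,0,-48]
    - [0,0,-55]
  hand: [1,1,1,1,1,1,1,1]

```text
time_s: 23.25
tcp_pos: [0.41, 0.1868, 0.1501]
ee_rot: [-0.0, 0.62, 0.784, -0.001]
contact_force: [0.3, -0.2, -0.5]
opening: 0.997
```

```bash
python3 -c "
from h import *
plan((.415,.1875,.100,113),)"
```

```text
t 23.25 tcp [0.41   0.1868 0.1501] yaw 103.3 tilt [-0.001 -0.001 -1.   ] op 0.997 F [ 0.3 -0.2 -0.5] j [ 0.43  0.19 -0.46  0.93 -0.    0.2 ]
  -> (0.415, 0.1875, 0.1, 113) slide [-0.4  5.1 50.1] dr [-0.1  0.  -9.7]
```

Request:
play_rows:
  slide:
    - [0,3,2]
    - [0,5,12]
    - [0,5,30]
    - [0,5,52]
    - [0,5,74]
    - [0,5,96]
    - [0,5,112]
    - [0,5,119]
  dr:
    - [0,0,-5]
    - [0,0,-9.7]
    - [0,0,-9.7]
    - [0,0,-9.7]
    - [0,0,-9.7]
    - [0,0,-9.7]
    - [0,0,-9.7]
    - [0,0,-9.7]
  hand: [1,1,1,1,1,1,1,1]

```text
time_s: 23.92
tcp_pos: [0.4127, 0.1867, 0.0285]
ee_rot: [-0.001, 0.552, 0.834, -0.003]
contact_force: [-0.1, -0.0, -0.2]
opening: 0.999
```

Request:
play_rows:
  slide:
    - [0,0,0]
    - [0,0,0]
    - [0,0,0]
    - [0,0,0]
    - [0,0,0]
    - [0,0,0]
    - [0,0,0]
    - [0,0,0]
  dr:
    - [0,0,0]
    - [0,0,0]
    - [0,0,0]
    - [0,0,0]
    - [0,0,0]
    - [0,0,0]
    - [0,0,0]
    - [0,0,0]
  hand: [0.5,0.5,0.5,0.5,0.5,0.5,0.5,0.5]

```text
time_s: 24.58
tcp_pos: [0.4128, 0.1868, 0.0287]
ee_rot: [-0.001, 0.552, 0.834, -0.003]
contact_force: [0.1, 0.8, -0.8]
opening: 0.725
```

Request:
play_rows:
  slide:
    - [0,0,-4]
    - [0,0,-12]
    - [0,0,-30]
    - [0,0,-52]
    - [0,0,-76]
    - [0,0,-100]
    - [0,0,-116]
    - [0,0,-120]
  dr:
    - [0,0,0]
    - [0,0,0]
    - [0,0,0]
    - [0,0,0]
    - [0,0,0]
    - [0,0,0]
    - [0,0,0]
    - [0,0,0]
  hand: [0.5,0.5,0.5,0.5,0.5,0.5,0.5,0.5]

```text
time_s: 25.25
tcp_pos: [0.4155, 0.1881, 0.1523]
ee_rot: [0.0, 0.552, 0.834, 0.0]
contact_force: [0.3, 0.8, -1.3]
opening: 0.726
```

```bash
python3 -c "
from h import *
plan((.6155,-.1847,.16,113),)"
```

```text
t 25.25 tcp [0.4155 0.1881 0.1523] yaw 113.0 tilt [ 0.001 -0.    -1.   ] op 0.726 F [ 0.3  0.8 -1.3] j [ 0.43  0.19 -0.44  0.93 -0.    0.02]
  -> (0.6155, -0.1847, 0.16, 113) slide [-421.3   38.7   -7.5] dr [ 0.  0. -0.]
```

Request:
play_rows:
  slide:
    - [-16,1,-4]
    - [-50,4,-8]
    - [-88,7,-8]
    - [-126,11,-8]
    - [-164,14,-8]
    - [-202,17,-8]
    - [-240,20,-8]
    - [-276,23,-8]
  dr:
    - [0,0,0]
    - [0,0,0]
    - [0,0,0]
    - [0,0,0]
    - [0,0,0]
    - [0,0,0]
    - [0,0,0]
    - [0,0,0]
  hand: [0.5,0.5,0.5,0.5,0.5,0.5,0.5,0.5]

```text
time_s: 25.92
tcp_pos: [0.5444, -0.0591, 0.1598]
ee_rot: [-0.0, 0.552, 0.834, -0.0]
contact_force: [1.1, 0.3, -1.2]
opening: 0.728
```

```bash
python3 -c "
from h import *
plan((.6135,-.1855,.13,113),)"
```

```text
t 25.92 tcp [ 0.5444 -0.0591  0.1598] yaw 112.9 tilt [-0. -0. -1.] op 0.728 F [ 1.1  0.3 -1.2] j [-0.11  0.34 -0.22  1.02 -0.   -0.51]
  -> (0.6135, -0.1855, 0.13, 113) slide [-143.4   14.3   29.8] dr [-0.   0.  -0.1]
```

Request:
play_rows:
  slide:
    - [-34,3,0]
    - [-66,6,2]
    - [-96,9,8]
    - [-120,12,16]
    - [-136,14,24]
    - [-143,14,29]
    - [-143.5,14.5,30]
    - [-143.5,14.5,30]
  dr:
    - [0,0,0]
    - [0,0,0]
    - [0,0,0]
    - [0,0,0]
    - [0,0,0]
    - [0,0,0]
    - [0,0,0]
    - [0,0,0]
  hand: [0.5,0.5,0.5,0.5,0.5,0.5,0.5,0.5]

```text
time_s: 26.58
tcp_pos: [0.6124, -0.1845, 0.1287]
ee_rot: [-0.002, 0.552, 0.834, -0.0]
contact_force: [0.1, -0.4, -2.1]
opening: 0.727
```

```bash
python3 -c "
from h import *
plan((.6135,-.1855,.053,113),)
shot('scene','s4');shot('top','t4')
import cv2
a=cv2.imread('pics/s4.png')[100:300,100:340];b=cv2.imread('pics/t4.png')[80:240,240:440]
cv2.imwrite('pics/s4c.png',cv2.resize(a,None,fx=3,fy=3));cv2.imwrite('pics/t4c.png',cv2.resize(b,None,fx=3,fy=3))"
```

```text
t 26.58 tcp [ 0.6124 -0.1845  0.1287] yaw 112.9 tilt [-0.003  0.001 -1.   ] op 0.727 F [ 0.1 -0.4 -2.1] j [-0.29  0.51 -0.02  1.04  0.   -0.69]
  -> (0.6135, -0.1855, 0.053, 113) slide [-1.5  0.8 75.7] dr [-0.1 -0.1 -0.1]
```

View pics/s4c.png

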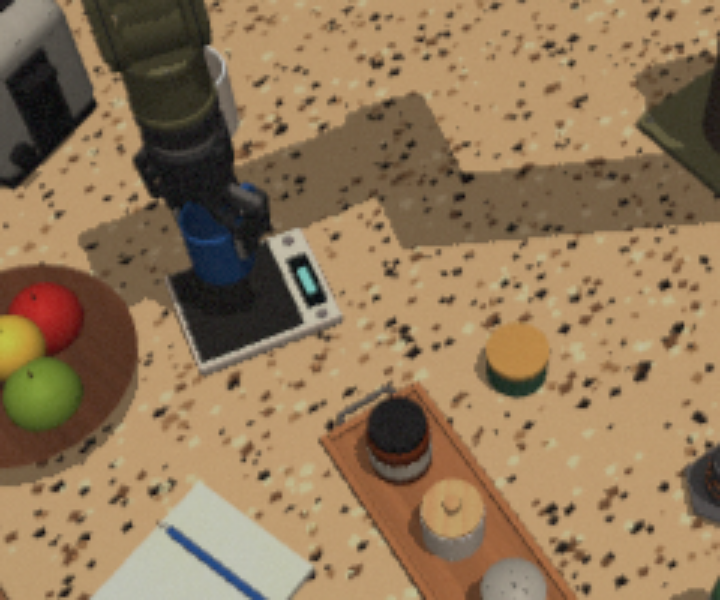

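View pics/t4c.png

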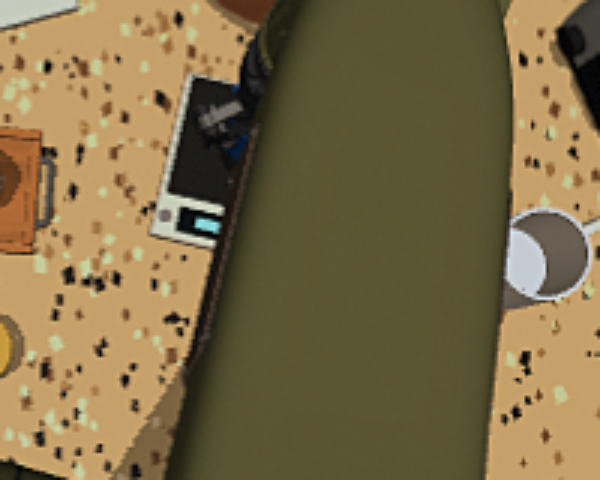

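Request:
play_rows:
  slide:
    - [-1,1,8]
    - [-1.5,1,22]
    - [-1.5,1,38]
    - [-1.5,1,52]
    - [-1.5,1,62]
    - [-1.5,1,67]
    - [-1.5,1,69]
    - [-1.5,1,69]
  dr:
    - [0,0,0]
    - [0,0,0]
    - [0,0,0]
    - [0,0,0]
    - [0,0,0]
    - [0,0,0]
    - [0,0,0]
    - [0,0,0]
  hand: [0.5,0.5,0.5,0.5,0.5,0.5,0.5,0.5]

```text
time_s: 27.35
tcp_pos: [0.6143, -0.1847, 0.0609]
ee_rot: [-0.001, 0.552, 0.834, -0.0]
contact_force: [-0.0, 0.2, -2.3]
opening: 0.722
```

```bash
python3 -c "
from h import *
plan((.6135,-.1855,.053,113),)"
```

```text
t 27.35 tcp [ 0.6143 -0.1847  0.0609] yaw 113.0 tilt [-0.002  0.001 -1.   ] op 0.722 F [-0.   0.2 -2.3] j [-0.29  0.57 -0.11  0.89  0.   -0.69]
  -> (0.6135, -0.1855, 0.053, 113) slide [-0.4 -1.   7.9] dr [-0.1 -0.1  0. ]
```

Request:
play_rows:
  slide:
    - [-0.5,-1,1]
    - [-0.5,-1,2.5]
    - [-0.5,-1,4]
    - [-0.5,-1,5.5]
    - [-0.5,-1,6.5]
    - [-0.5,-1,7.5]
    - [-0.5,-1,8]
    - [-0.5,-1,8]
  dr:
    - [0,0,0]
    - [0,0,0]
    - [0,0,0]
    - [0,0,0]
    - [0,0,0]
    - [0,0,0]
    - [0,0,0]
    - [0,0,0]
  hand: [0.5,0.5,0.5,0.5,0.5,0.5,0.5,0.5]

```text
time_s: 28.02
tcp_pos: [0.6134, -0.1855, 0.0527]
ee_rot: [-0.001, 0.552, 0.834, -0.0]
contact_force: [-0.4, 0.8, -1.6]
opening: 0.724
```

Request:
play_rows:
  slide:
    - [0,0,0.3]
    - [0,0,0.6]
    - [0,0,1]
    - [0,0,1]
    - [0,0,1.3]
    - [0,0,1.3]
    - [0,0,1.3]
    - [0,0,1.3]
  dr:
    - [0,0,0]
    - [0,0,0]
    - [0,0,0]
    - [0,0,0]
    - [0,0,0]
    - [0,0,0]
    - [0,0,0]
    - [0,0,0]
  hand: [0.5,0.5,0.5,0.5,0.5,0.5,0.5,0.5]

```text
time_s: 28.68
tcp_pos: [0.6136, -0.1855, 0.0525]
ee_rot: [-0.001, 0.552, 0.834, -0.0]
contact_force: [-2.8, 1.3, 7.1]
opening: 0.725
```

Contact. Release, rise, and head back towards the press.

Request:
play_rows:
  slide:
    - [0,0,0]
    - [0,0,0]
    - [0,0,0]
    - [0,0,0]
    - [0,0,0]
    - [0,0,0]
    - [0,0,0]
    - [0,0,0]
  dr:
    - [0,0,0]
    - [0,0,0]
    - [0,0,0]
    - [0,0,0]
    - [0,0,0]
    - [0,0,0]
    - [0,0,0]
    - [0,0,0]
  hand: [0.75,0.8,0.86,0.92,0.96,1,1,1]

```text
time_s: 29.35
tcp_pos: [0.6136, -0.1855, 0.0524]
ee_rot: [-0.001, 0.552, 0.834, -0.0]
contact_force: [-0.7, 0.2, -0.4]
opening: 0.999
```

Request:
play_rows:
  slide:
    - [0,0,-6]
    - [0,0,-22]
    - [0,0,-45]
    - [0,0,-72]
    - [0,0,-100]
    - [0,0,-120]
    - [0,0,-129]
    - [0,0,-130]
  dr:
    - [0,0,0]
    - [0,0,0]
    - [0,0,0]
    - [0,0,0]
    - [0,0,0]
    - [0,0,0]
    - [0,0,0]
    - [0,0,0]
  hand: [1,1,1,1,1,1,1,1]

```text
time_s: 30.02
tcp_pos: [0.6153, -0.186, 0.1853]
ee_rot: [0.002, 0.552, 0.834, 0.001]
contact_force: [-0.2, 0.5, -1.8]
opening: 1.001
```

```bash
python3 -c "
from h import *
plan((.3595,.3003,.18,113),)"
```

```text
t 30.02 tcp [ 0.6153 -0.186   0.1853] yaw 113.0 tilt [ 0.004 -0.001 -1.   ] op 1.001 F [-0.2  0.5 -1.8] j [-0.29  0.48  0.08  1.17  0.   -0.7 ]
  -> (0.3595, 0.3003, 0.18, 113) slide [547.7 -45.2   3.9] dr [0.2 0.1 0. ]
```

Request:
play_rows:
  slide:
    - [18,-2,0]
    - [54,-4,0]
    - [94,-8,0]
    - [134,-11,0]
    - [174,-14,0]
    - [214,-18,0]
    - [254,-21,0]
    - [294,-24,0]
  dr:
    - [0,0,0]
    - [0,0,0]
    - [0,0,0]
    - [0,0,0]
    - [0,0,0]
    - [0,0,0]
    - [0,0,0]
    - [0,0,0]
  hand: [1,1,1,1,1,1,1,1]

```text
time_s: 30.68
tcp_pos: [0.4758, 0.0763, 0.1829]
ee_rot: [0.001, 0.552, 0.834, -0.0]
contact_force: [0.4, -0.3, 0.3]
opening: 1.002
```

```bash
python3 -c "
from h import *
shot('scene','s5');shot('top','t5')
plan((.3595,.3003,.15,113),)
"
```

```text
t 30.78 tcp [0.4738 0.0789 0.1829] yaw 113.4 tilt [-0.001  0.    -1.   ] op 1.0 F [ 0.1 -1.   0.6] j [ 0.16  0.21 -0.33  1.03  0.   -0.24]
  -> (0.3595, 0.3003, 0.15, 113) slide [248.5 -16.7  33.2] dr [-0.1 -0.1  0.4]
```

View pics/t5.png

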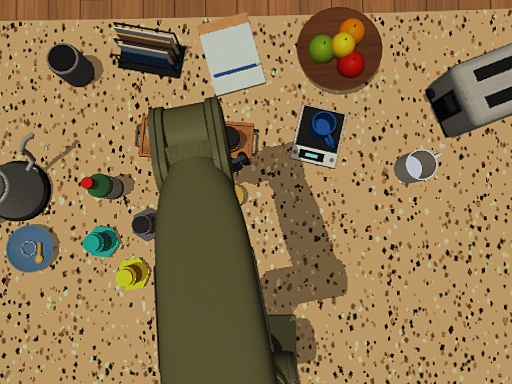

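View pics/s5.png

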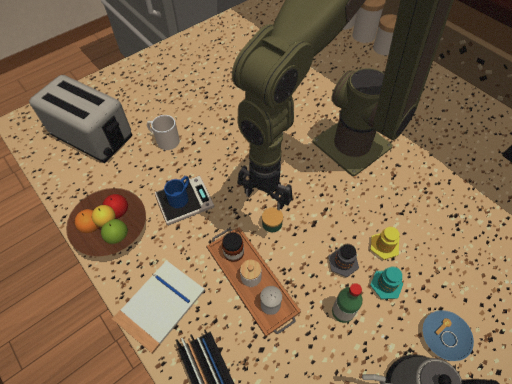

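```bash
cat > chk.py <<'E'
from h import *;from tgt import *
G=dict(mug=(.6155,-.1847,.040,.094,.032),beans=(*slot(-.097),.02,.066,.031),sugar=(*slot(0),.02,.06,.030),shaker=(*slot(.097),.02,.066,.028))
import sys
for n in('top','scene'):
  W0,im=cloud(n);W=W0.reshape(-1,3)
  for k,(x,y,z0,z1,r) in G.items():
    m=np.hypot(W[:,0]-x,W[:,1]-y)<.045;Q=W[m];s=Q[(Q[:,2]>z0)&(Q[:,2]<z1)];t=Q[Q[:,2]>z1-.003]
    if k=='mug': t=Q[(Q[:,2]>.091)&(Q[:,2]<.101)]
    if len(s)<20 or len(t)<10: print(n,k,'hidden',len(s),len(t));continue
    o=circ(s,r);mid=(np.percentile(t,1,axis=0)+np.percentile(t,99,axis=0))/2
    print(n,k,len(s),'fit',o.x.round(4),np.median(abs(o.fun)).round(4),'topmid',mid.round(4),len(t),'zmax',Q[:,2].max().round(4))
  plate=None
E
python3 chk.py
```

```text
top mug 323 fit [ 0.6126 -0.183 ] 0.0024 topmid [ 0.6156 -0.1835  0.0952] 114 zmax 0.0991
top beans 40 fit [0.5878 0.0701] 0.0003 topmid [0.5864 0.0565 0.0785] 217 zmax 0.0927
top sugar hidden 0 0
top shaker hidden 0 25
scene mug 382 fit [ 0.6162 -0.1843] 0.0022 topmid [ 0.616  -0.1852  0.0956] 99 zmax 0.1027
scene beans 138 fit [0.5881 0.0673] 0.0004 topmid [0.5904 0.0702 0.0787] 378 zmax 0.0944
scene sugar 108 fit [0.5977 0.162 ] 0.0004 topmid [0.5991 0.1636 0.072 ] 374 zmax 0.088
scene shaker 94 fit [0.6057 0.2581] 0.0003 topmid [0.607  0.2594 0.078 ] 395 zmax 0.0935
```

Request:
play_rows:
  slide:
    - [30,-2,0]
    - [66,-4,2]
    - [104,-7,6]
    - [142,-10,12]
    - [180,-12,18]
    - [214,-14,24]
    - [238,-16,30]
    - [248,-16.5,33]
  dr:
    - [0,0,0]
    - [0,0,0]
    - [0,0,0]
    - [0,0,0]
    - [0,0,0.3]
    - [0,0,0.3]
    - [0,0,0.3]
    - [0,0,0.3]
  hand: [1,1,1,1,1,1,1,1]

```text
time_s: 31.45
tcp_pos: [0.3581, 0.3013, 0.1483]
ee_rot: [-0.001, 0.55, 0.835, -0.001]
contact_force: [0.1, -0.3, -1.0]
opening: 0.997
```

```bash
python3 -c "
from h import *
plan((.3595,.3003,.040,113),)
"
```

```text
t 31.45 tcp [0.3581 0.3013 0.1483] yaw 113.3 tilt [-0.004 -0.001 -1.   ] op 0.997 F [ 0.1 -0.3 -1. ] j [ 0.7   0.22 -0.42  0.93  0.    0.29]
  -> (0.3595, 0.3003, 0.04, 113) slide [ -1.5   1.3 108.3] dr [-0.2 -0.   0.3]
```

Request:
play_rows:
  slide:
    - [-1,1,10]
    - [-1.5,1.5,32]
    - [-1.5,1.5,56]
    - [-1.5,1.5,80]
    - [-1.5,1.5,98]
    - [-1.5,1.5,106]
    - [-1.5,1.5,108]
    - [-1.5,1.5,108]
  dr:
    - [0,0,0]
    - [0,0,0]
    - [0,0,0]
    - [0,0,0]
    - [0,0,0]
    - [0,0,0]
    - [0,0,0]
    - [0,0,0]
  hand: [1,1,1,1,1,1,1,1]

```text
time_s: 32.12
tcp_pos: [0.3597, 0.2996, 0.0398]
ee_rot: [-0.001, 0.55, 0.835, -0.002]
contact_force: [0.4, 0.5, 0.9]
opening: 0.999
```

```bash
python3 -c "
from h import *
plan((.3595,.3003,.040,113),)
"
```

```text
t 32.12 tcp [0.3597 0.2996 0.0398] yaw 113.3 tilt [-0.005 -0.002 -1.   ] op 0.999 F [0.4 0.5 0.9] j [ 0.69  0.34 -0.58  0.65  0.    0.29]
  -> (0.3595, 0.3003, 0.04, 113) slide [ 0.7  0.1 -0.2] dr [-0.3 -0.   0.3]
```

Request:
play_rows:
  slide:
    - [0.3,0,0]
    - [0.3,0,0]
    - [0.3,0,0]
    - [0.3,0,0]
    - [0.3,0,0]
    - [0.3,0,0]
    - [0.3,0,0]
    - [0.3,0,0]
  dr:
    - [-0.3,0,0]
    - [-0.3,0,0]
    - [-0.3,0,0]
    - [-0.3,0,0]
    - [-0.3,0,0]
    - [-0.3,0,0]
    - [-0.3,0,0]
    - [-0.3,0,0]
  hand: [1,0.8,0.5,0.5,0.5,0.5,0.5,0.5]

```text
time_s: 32.78
tcp_pos: [0.3602, 0.3006, 0.0409]
ee_rot: [0.0, 0.55, 0.835, 0.001]
contact_force: [-0.7, 0.5, 5.5]
opening: 0.618
```

```bash
python3 -c "
from h import *
plan((.3595,.3003,.040,113),)
"
```

```text
t 32.78 tcp [0.3602 0.3006 0.0409] yaw 113.3 tilt [ 0.001  0.002 -1.   ] op 0.618 F [-0.7  0.5  5.5] j [ 0.7   0.34 -0.59  0.64  0.    0.29]
  -> (0.3595, 0.3003, 0.04, 113) slide [ 0.  -0.8  0.9] dr [ 0.1 -0.   0.3]
```

Request:
play_rows:
  slide:
    - [0,0,-4]
    - [0,0,-12]
    - [0,0,-30]
    - [0,0,-52]
    - [0,0,-76]
    - [0,0,-100]
    - [0,0,-120]
    - [0,0,-128]
  dr:
    - [0,0,0]
    - [0,0,0]
    - [0,0,0]
    - [0,0,0]
    - [0,0,0]
    - [0,0,0]
    - [0,0,0]
    - [0,0,0]
  hand: [0.5,0.5,0.5,0.5,0.5,0.5,0.5,0.5]

```text
time_s: 33.45
tcp_pos: [0.3611, 0.3013, 0.172]
ee_rot: [0.001, 0.55, 0.835, 0.003]
contact_force: [-0.3, 0.6, -3.4]
opening: 0.619
```

```bash
python3 -c "
from h import *
plan((.6158,-.1843,.19,113),)
"
```

```text
t 33.45 tcp [0.3611 0.3013 0.172 ] yaw 113.3 tilt [ 0.005  0.004 -1.   ] op 0.619 F [-0.3  0.6 -3.4] j [ 0.7   0.2  -0.38  0.98  0.    0.29]
  -> (0.6158, -0.1843, 0.19, 113) slide [-546.6   42.3  -18.8] dr [ 0.4 -0.1  0.3]
```

Request:
play_rows:
  slide:
    - [-16,1,-8]
    - [-50,4,-18]
    - [-88,7,-20]
    - [-126,10,-20]
    - [-164,13,-20]
    - [-202,15,-20]
    - [-240,18,-20]
    - [-276,21,-20]
  dr:
    - [0,0,0]
    - [0,0,0]
    - [0,0,0]
    - [0,0,0]
    - [0,0,0]
    - [0,0,0]
    - [0,0,0]
    - [0,0,0]
  hand: [0.5,0.5,0.5,0.5,0.5,0.5,0.5,0.5]

```text
time_s: 34.12
tcp_pos: [0.4892, 0.0539, 0.1911]
ee_rot: [0.0, 0.55, 0.835, 0.003]
contact_force: [1.0, 1.0, -1.9]
opening: 0.621
```

```bash
python3 -c "
from h import *
plan((.6160,-.1840,.19,113.3),)
"
```

```text
t 34.12 tcp [0.4892 0.0539 0.1911] yaw 113.3 tilt [ 0.004  0.004 -1.   ] op 0.621 F [ 1.   1.  -1.9] j [ 0.11  0.22 -0.3   1.05  0.   -0.3 ]
  -> (0.616, -0.184, 0.19, 113.3) slide [-268.6   22.6    0.5] dr [ 0.3 -0.1 -0. ]
```

Request:
play_rows:
  slide:
    - [-36,3,0]
    - [-74,6,0]
    - [-112,9,0]
    - [-150,12,0]
    - [-188,15,0]
    - [-224,18,0]
    - [-252,21,0]
    - [-266,22.5,0]
  dr:
    - [0.1,0,0]
    - [0.2,0,0]
    - [0.3,0,0]
    - [0.3,0,0]
    - [0.3,0,0]
    - [0.3,0,0]
    - [0.3,0,0]
    - [0.3,0,0]
  hand: [0.5,0.5,0.5,0.5,0.5,0.5,0.5,0.5]

```text
time_s: 34.78
tcp_pos: [0.6159, -0.1853, 0.1891]
ee_rot: [-0.001, 0.551, 0.834, -0.0]
contact_force: [0.0, 0.4, -2.8]
opening: 0.622
```

```bash
python3 -c "
from h import *
plan((.6160,-.1840,.145,113.3),)
"
```

```text
t 34.78 tcp [ 0.6159 -0.1853  0.1891] yaw 113.1 tilt [-0.002  0.001 -1.   ] op 0.622 F [ 0.   0.4 -2.8] j [-0.29  0.48  0.1   1.18  0.   -0.7 ]
  -> (0.616, -0.184, 0.145, 113.3) slide [ 1.1  0.7 44.1] dr [-0.1 -0.1 -0.2]
```

Request:
play_rows:
  slide:
    - [0.5,0.5,3]
    - [1,0.7,10]
    - [1,0.7,20]
    - [1,0.7,30]
    - [1,0.7,38]
    - [1,0.7,43]
    - [1,0.7,45]
    - [1,0.7,45]
  dr:
    - [0,0,0]
    - [0,0,0]
    - [0,0,0]
    - [0,0,0]
    - [0,0,0]
    - [0,0,0]
    - [0,0,0]
    - [0,0,0]
  hand: [0.5,0.5,0.5,0.5,0.5,0.5,0.5,0.5]

```text
time_s: 35.45
tcp_pos: [0.6155, -0.1834, 0.1434]
ee_rot: [-0.002, 0.551, 0.834, -0.0]
contact_force: [0.1, -0.0, -3.1]
opening: 0.623
```

```bash
python3 -c "
from h import *
plan((.6160,-.1840,.125,113.3),)
shot('scene','s6')
import cv2
a=cv2.imread('pics/s6.png')[120:260,110:290]
cv2.imwrite('pics/s6c.png',cv2.resize(a,None,fx=4,fy=4,interpolation=2))
W,im=cloud('scene');W=W.reshape(-1,3)
m=np.hypot(W[:,0]-.616,W[:,1]+.184)<.06;Q=W[m]
s=Q[(Q[:,2]>.122)&(Q[:,2]<.150)];s=s[np.hypot(s[:,0]-.616,s[:,1]+.184)<.033];print(len(s),circ(s,.027).x)
s=Q[(Q[:,2]>.04)&(Q[:,2]<.085)];s=s[np.hypot(s[:,0]-.616,s[:,1]+.184)<.036];o=circ(s,.032);print('mug',len(s),o.x,np.median(abs(o.fun)))
"
```

```text
t 35.45 tcp [ 0.6155 -0.1834  0.1434] yaw 113.1 tilt [-0.003  0.001 -1.   ] op 0.623 F [ 0.1 -0.  -3.1] j [-0.29  0.51  0.01  1.08  0.   -0.69]
  -> (0.616, -0.184, 0.125, 113.3) slide [-0.8  0.3 18.4] dr [-0.1 -0.1 -0.2]
83 [ 0.61465003 -0.18529501]
mug 157 [ 0.61592192 -0.18652698] 0.0006734161302158134
```

View pics/s6c.png

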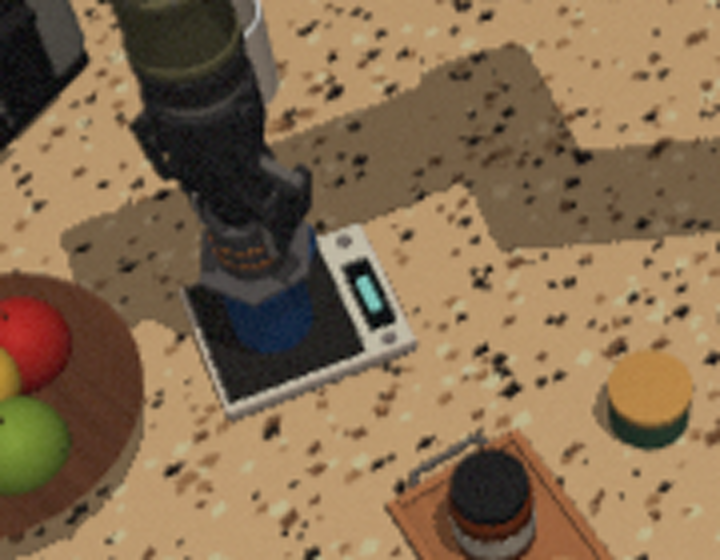

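Request:
play_rows:
  slide:
    - [-0.7,0.4,0]
    - [-1.3,0.7,0]
    - [-1.3,0.7,2]
    - [-1.3,0.7,5]
    - [-1.3,0.7,8]
    - [-1.3,0.7,11]
    - [-1.3,0.7,13]
    - [-1.3,0.7,13]
  dr:
    - [-0.1,-0.1,0]
    - [-0.1,-0.1,0]
    - [-0.1,-0.1,0]
    - [-0.1,-0.1,0]
    - [-0.1,-0.1,0]
    - [-0.1,-0.1,0]
    - [-0.1,-0.1,0]
    - [-0.1,-0.1,0]
  hand: [0.5,0.5,0.5,0.5,0.5,0.5,0.5,0.5]

```text
time_s: 36.17
tcp_pos: [0.6165, -0.1845, 0.1301]
ee_rot: [-0.001, 0.551, 0.834, -0.0]
contact_force: [-0.2, 0.0, -2.9]
opening: 0.623
```

```bash
python3 -c "
from h import *
plan((.6160,-.1846,.125,113.3),)"
```

```text
t 36.17 tcp [ 0.6165 -0.1845  0.1301] yaw 113.1 tilt [-0.001  0.    -1.   ] op 0.623 F [-0.2  0.  -2.9] j [-0.29  0.52 -0.01  1.05  0.   -0.69]
  -> (0.616, -0.1846, 0.125, 113.3) slide [ 0.1 -0.5  5.1] dr [-0.  -0.  -0.2]
```

No contact; cap is entering the mouth. Lower the last 5 mm.

Request:
play_rows:
  slide:
    - [0,0,0.7]
    - [0,0,1.5]
    - [0,0,2.3]
    - [0,0,3]
    - [0,0,3.8]
    - [0,0,4.5]
    - [0,0,5]
    - [0,0,5]
  dr:
    - [0,0,0]
    - [0,0,0]
    - [0,0,0]
    - [0,0,0]
    - [0,0,0]
    - [0,0,0]
    - [0,0,0]
    - [0,0,0]
  hand: [0.5,0.5,0.5,0.5,0.5,0.5,0.5,0.5]

```text
time_s: 36.83
tcp_pos: [0.6166, -0.1844, 0.1252]
ee_rot: [-0.0, 0.551, 0.834, -0.0]
contact_force: [0.4, 0.2, -3.0]
opening: 0.622
```

Request:
play_rows:
  slide:
    - [0,0,0.3]
    - [0,0,0.6]
    - [0,0,0.9]
    - [0,0,1.2]
    - [0,0,1.5]
    - [0,0,1.5]
    - [0,0,1.5]
    - [0,0,1.5]
  dr:
    - [0,0,0]
    - [0,0,0]
    - [0,0,0]
    - [0,0,0]
    - [0,0,0]
    - [0,0,0]
    - [0,0,0]
    - [0,0,0]
  hand: [0.5,0.5,0.5,0.5,0.5,0.5,0.5,0.5]

```text
time_s: 37.5
tcp_pos: [0.617, -0.1846, 0.125]
ee_rot: [0.0, 0.551, 0.834, 0.0]
contact_force: [-2.4, 0.1, 6.2]
opening: 0.621
```

Request:
play_rows:
  slide:
    - [0,0,0]
    - [0,0,0]
    - [0,0,0]
    - [0,0,0]
    - [0,0,0]
    - [0,0,0]
    - [0,0,0]
    - [0,0,0]
  dr:
    - [0,0,0]
    - [0,0,0]
    - [0,0,0]
    - [0,0,0]
    - [0,0,0]
    - [0,0,0]
    - [0,0,0]
    - [0,0,0]
  hand: [0.64,0.68,0.74,0.8,0.88,0.95,1,1]

```text
time_s: 38.17
tcp_pos: [0.617, -0.1847, 0.1249]
ee_rot: [0.0, 0.551, 0.834, 0.0]
contact_force: [-0.3, 0.2, -0.6]
opening: 1.003
```

Request:
play_rows:
  slide:
    - [0,0,-4]
    - [0,0,-16]
    - [0,0,-35]
    - [0,0,-60]
    - [0,0,-88]
    - [0,0,-112]
    - [0,0,-126]
    - [0,0,-130]
  dr:
    - [0,0,0]
    - [0,0,0]
    - [0,0,0]
    - [0,0,0]
    - [0,0,0]
    - [0,0,0]
    - [0,0,0]
    - [0,0,0]
  hand: [1,1,1,1,1,1,1,1]

```text
time_s: 38.83
tcp_pos: [0.6185, -0.1851, 0.2588]
ee_rot: [0.003, 0.551, 0.834, 0.001]
contact_force: [0.6, 0.3, 0.5]
opening: 1.0
```

```bash
python3 -c "
from h import *
plan((.3,-.45,.26,113.3),)"
```

```text
t 38.83 tcp [ 0.6185 -0.1851  0.2588] yaw 113.1 tilt [ 0.007 -0.002 -1.   ] op 1.0 F [0.6 0.3 0.5] j [-0.29  0.46  0.24  1.34 -0.   -0.69]
  -> (0.3, -0.45, 0.26, 113.3) slide [-118.7 -396.9   -2.8] dr [ 0.3  0.3 -0.2]
```

Request:
play_rows:
  slide:
    - [-6,-20,0]
    - [-16,-54,0]
    - [-28,-92,0]
    - [-39,-130,0]
    - [-50,-168,0]
    - [-62,-206,0]
    - [-73,-244,0]
    - [-84,-280,0]
  dr:
    - [0,0,0]
    - [0,0,0]
    - [0,0,0]
    - [0,0,0]
    - [0,0,0]
    - [0,0,0]
    - [0,0,0]
    - [0,0,0]
  hand: [1,1,1,1,1,1,1,1]

```text
time_s: 39.5
tcp_pos: [0.3917, -0.3728, 0.2569]
ee_rot: [0.003, 0.551, 0.834, 0.001]
contact_force: [0.6, -0.7, -0.3]
opening: 1.002
```

Request:
play_rows:
  slide:
    - [-10,-30,0]
    - [-18,-55,0]
    - [-26,-80,0]
    - [-32,-100,0]
    - [-36,-112,0]
    - [-38,-118,0]
    - [-38,-118,0]
    - [-38,-118,0]
  dr:
    - [0,0,0]
    - [0,0,0]
    - [0,0,0]
    - [0,0,0]
    - [0,0,0]
    - [0,0,0]
    - [0,0,0]
    - [0,0,0]
  hand: [1,1,1,1,1,1,1,1]

```text
time_s: 40.17
tcp_pos: [0.2985, -0.4536, 0.2562]
ee_rot: [0.002, 0.551, 0.834, 0.001]
contact_force: [-0.3, -0.2, -0.1]
opening: 1.001
```

```bash
python3 -c "
from h import *
shot('scene','s7');shot('top','t7')
plan()
import cv2
a=cv2.imread('pics/s7.png')[120:345,110:370];cv2.imwrite('pics/s7c.png',cv2.resize(a,None,fx=2.6,fy=2.6,interpolation=2))
for n in('top','scene'):
  W,im=cloud(n);W=W.reshape(-1,3)
  m=np.hypot(W[:,0]-.616,W[:,1]+.184)<.06;Q=W[m];r=np.hypot(Q[:,0]-.616,Q[:,1]+.184)
  s=Q[(Q[:,2]>.105)&(Q[:,2]<.156)&(r<.034)];o=circ(s,.027);print(n,'press',len(s),o.x.round(4),np.median(abs(o.fun)).round(4),'zmax',Q[:,2].max().round(4))
  f=Q[(Q[:,2]>.092)&(Q[:,2]<.108)&(r>.03)];A=np.c_[f[:,:2]-[.616,-.184],np.ones(len(f))];c=np.linalg.lstsq(A,f[:,2],rcond=None)[0];print('flange',len(f),f[:,2].mean().round(4),'tilt deg',np.degrees(c[:2]).round(2),'mid',((f.max(0)+f.min(0))/2).round(4))
  s=Q[(Q[:,2]>.035)&(Q[:,2]<.088)&(r<.037)];
  if len(s)>20: o=circ(s,.032);print('mug',len(s),o.x.round(4),np.median(abs(o.fun)).round(4))
"; python3 chk.py
python3 - <<'E'
from h import *
for n in('top','scene'):
  W=cloud(n)[0].reshape(-1,3)
  for k,x,y,z0,z1,r in(('tin',.4316,.063,.008,.04,.033),('syrup',.463,.4004,.01,.11,.031),('white',.5003,-.432,.01,.09,.041)):
    Q=W[np.hypot(W[:,0]-x,W[:,1]-y)<.055];t=Q[Q[:,2]>z1-.002]
    print(n,k,((t.max(0)+t.min(0))/2).round(4) if len(t) else None,len(t))
E
```

```text
t 40.27 tcp [ 0.2989 -0.4533  0.2564] yaw 113.2 tilt [ 0.006 -0.001 -1.   ] op 1.0 F [ 0.5 -0.8 -0.5] j [-0.99  0.28 -0.05  1.24  0.   -1.4 ]
top press 145 [ 0.6166 -0.1838] 0.0006 zmax 0.1793
flange 329 0.0988 tilt deg [0.45 0.08] mid [ 0.6162 -0.1842  0.099 ]
mug 25 [ 0.5632 -0.1508] 0.0014
scene press 187 [ 0.6164 -0.1866] 0.0008 zmax 0.1813
flange 200 0.1006 tilt deg [0.25 0.67] mid [ 0.6153 -0.1852  0.1011]
mug 154 [ 0.6158 -0.1863] 0.0006
top mug 41 fit [ 0.6089 -0.1901] 0.0022 topmid [ 0.6149 -0.1832  0.0976] 326 zmax 0.1793
top beans 69 fit [0.5878 0.0701] 0.0003 topmid [0.5864 0.0686 0.078 ] 419 zmax 0.0921
top sugar 66 fit [0.5977 0.1647] 0.0003 topmid [0.5957 0.1627 0.0717] 389 zmax 0.0882
top shaker 90 fit [0.6056 0.2609] 0.0004 topmid [0.604  0.2596 0.0792] 380 zmax 0.092
scene mug 138 fit [ 0.6157 -0.1863] 0.0006 topmid [ 0.617  -0.1828  0.098 ] 146 zmax 0.1813
scene beans 140 fit [0.5883 0.0673] 0.0005 topmid [0.5902 0.0698 0.0788] 375 zmax 0.0944
scene sugar 106 fit [0.5975 0.1617] 0.0004 topmid [0.5993 0.1636 0.0723] 369 zmax 0.0875
scene shaker 101 fit [0.6056 0.2583] 0.0004 topmid [0.6068 0.2598 0.0787] 397 zmax 0.094
top tin [0.4323 0.0643 0.0445] 452
top syrup [0.4624 0.3986 0.148 ] 517
top white [ 0.5002 -0.4319  0.0945] 184
scene tin [0.4337 0.0631 0.0453] 334
scene syrup [0.4665 0.4002 0.1502] 531
scene white [ 0.5009 -0.4342  0.0962] 128
```

View pics/s7c.png

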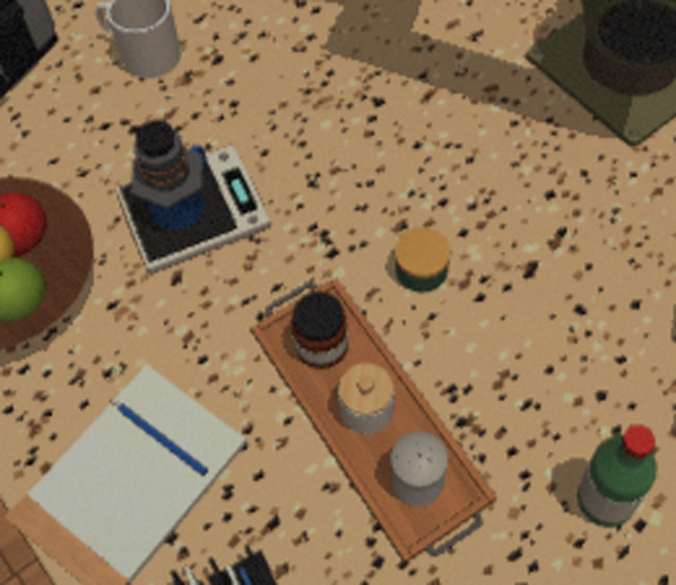

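View pics/t7.png

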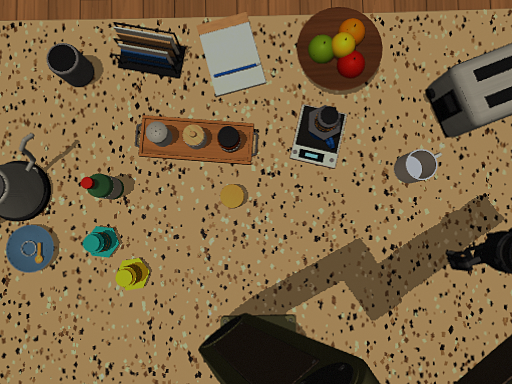

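```bash
python3 -c "
from h import *
print(manip.close_job(),manip.sense()['time_s'])"
```

```text
the job is handed in; nothing more can be done
the job is handed in; nothing more can be done
```

The coffee corner is set up and the job is handed in at about 40 s of the 126 s allowed. I set the bean jar, shaker and sugar pot in the tray first. Then I put the blue mug on the scale plate and the grey-and-black press on the mug. I left the turquoise and yellow look-alikes alone.

**Tray:** The final pictures show all three upright on the tray's centre line. The bean jar is about 95 mm from the middle towards the scale, the sugar pot is in the middle, and the shaker is about 97 mm the other way. Each is off the centre line by no more than about 2 mm.

**Scale and press:**
- The mug is about 1 mm from the centre of the plate.
- The press is less than 1 mm off the mug's axis, with its cap down in the mouth. The depth images put its flange at rim height and level to within about 0.7°, about the limit of what they can resolve.

**Things not to move:** The white mug, syrup bottle and tin measure within about 2 mm of where they started, which is camera noise.

**Disagreements:**
- The two cameras differ by 2–3 mm in y, so I averaged them.
- The top-view fit of the mug under the press failed because the press hides it, so I used the scene camera for that check.

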